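# Lock the washed infeed belt's tip-up tail with its pin

## Robot

A 7-joint arm with a two-finger parallel gripper is mounted at the origin on the work surface. World frame = base frame: x ahead of the robot, y to its left, z up, the work surface at z = 0. Lengths are in m, angles in rad, forces in N, time in s.
With the tool pointing down it reaches from about 0.35 to 0.9 m from the base axis. Payload 8.1 kg.
Tool frame: the origin (TCP) lies at the very end of the fingers, on their centre line; the grasp point (between the pads) lies 19 mm behind it (arm.grip_point_offset is the z of the grasp point in the tool frame, in m); z points along the fingers, y is the direction in which the jaws open and shut (so a half turn about z gives the same grasp; the last joint's range is limited). The gripper opens to 85 mm and grips with 20 to 120 N. Pads are 22 mm wide; open, the fingers measure 114 mm over their backs; the gripper's body (76 mm by 85 mm) begins 54 mm behind the grasp point. The pads swing forward as they close: fully open they stand 13 mm farther back than shut.
Start: joints at [1.044, 0.434, 0.025, 1.573, -0.012, 1.134, -0.075], TCP at [0.257, -0.57, 0.231] pointing down, gripper open.
Joint ranges: [-2.62, 2.62], [-0.44, 2.09], [-1.27, 1.32], [0.08, 2.57], [-1.32, 4.46], [0.12, 2], [-2.74, 2.74]. Speed limits (rad/s): [2.22, 2.22, 3.01, 3.01, 3.14, 3.14, 3.14].

## Interface

Orientations are given as a unit quaternion [w, x, y, z].
In Python, from bench import arm gives the robot as it stands.
- The arm moves only by the tool arm_command, never from a script. Its argument "moves" is one flat list of numbers, 7 for each row, row after row: the finger opening in cm, from 0 to 8.54, then the shift along the world's x, y, z in cm, then the turn, a rotation vector about the world's x, y, z in rad. A call has 1 to 12 rows; each row shifts and turns the pose as measured when the row begins; what a row does not reach is not made up. A row lasts 1/12 s, in which the tool goes at most 41.7 mm and 7.16 degrees, less where a joint would pass 70% of its speed; a pose out of reach is approached as far as the arm can. A call is refused whole if a number of a shift passes 4.17 or a number of a turn 0.125, either way. A call with a gripper value outside its range is refused whole. The fingers move at their own pace and stop on an object; the grip force is fixed at half the most. Time passes only in rows, so rows that do not move let the fingers close. It gives the time, the measured TCP pose, the force and the opening at its end, in the units of the state.
- arm.state(): the state, without advancing time (a new reading comes with each control period).
- arm.camera(name): name is "side" or "top" or "wrist"; returns a dict with "frame" (384x512x3 uint8, blue, green, red), "z_map" (384x512 float32, m along the optical axis (not along the pixel's ray), 0 where there is no reading), "K" (3x3 intrinsics, pixels), "R" (3x3) and "t" (3): a world point X has camera coordinates R X + t. Camera axes: x right, y down, z forward; pixel columns grow to the right and rows downward; lengths in m; the calibration is good to about 2 mm. A picture is of the moment at which its call begins.
- arm.hand_in(): hands the job in, once; it reports no verdict.
The state is a dict: "clock": time; "joint_positions": joint angles; "qvel": joint speeds; "joint_efforts": joint torques, N m; "ee_pos": TCP position; "eef_rot": TCP orientation; "ft_force": force on the tool from outside, world axes, zero at the start; "moment": the same for the moment, N m; "opening": finger opening in m.
Only numpy, scipy, OpenCV 4.12 (cv2) and the standard library are available. Lean on these libraries where they do the work, as an engineer would, in place of code of your own. Each camera call takes 0.05 s, during which the arm holds its last target. There are 200 camera calls.

## Task

The infeed belt has been washed and its tail section is still tipped up. Swing the tail down to about level, then lock it with the slim red-handled lock pin: push the pin from outside through the fork on the tail and the catch plate hidden inside it, feeling for the plate's hole by moving pin and tail up or down together, until the handle is right up against the fork, and let go. Leave the fat yellow pin and everything else where it is.

Things in the scene. Friction and masses are not known exactly. Their poses are not given: they have to be found in the camera images.
- conveyor: small aluminium infeed belt, fixed to the counter: 250 mm long (x), 165 mm wide (y), belt 98 mm above the counter, white guide rails to 140 mm; a motor sticks out on its -y side. Origin: on the counter under its centre; x runs along the belt away from the tail, y to its left, z up. The tail with its fork is on the -x side, the fork on the tail's +y side.
- hinge (a point): middle of the tail's hinge line, which runs along y; 75 mm above the counter, 40 mm towards -x from the conveyor's origin; same axes as the conveyor.
- tail (a joint): angle of the tip-up tail about its hinge, rad: 0 = level with the belt, positive = nose lifted, lower stop at -0.15. It starts at 0.4 to 0.8. The hinge is stiff: the tail stays where it is left; pressed at the fork, about 1 to 2 N moves it down and 6 to 7 N lifts it.
- tail_nose (a point): point on the tail's black belt surface near its free end, 150 mm from the hinge line and 22 mm above it when level, half-way across the 130 mm width: a place to push the tail down. The tail ends 31 mm beyond it. x axis: along the tail to the hinge, y: along the hinge line, z: out of the tail's belt surface.
- fork_hole (a point): centre of the hole in the fork's outer cheek, on its outer face. It turns with the tail: 110 mm from the hinge line, at hinge height when the tail is level. y axis = axis of the hole, pointing outwards: the pin goes in along -y. Steel fork of two cheeks, 8 mm thick and 36 mm high, 16 mm apart, with 16 mm round through holes in line.
- fork_gap (a point): point on the fork's hole axis 11 mm in from fork_hole, same axes: here lies the face of the catch plate, 10 mm thick, 64 mm high, brass-coloured, bolted to the fixed frame through slots, hidden between the cheeks when the tail is down. Its own 16 mm hole, also 110 mm from the hinge line, is up to 11 mm above or below hinge height, different every time and not reported: turn the tail until the holes line up.
- lock_pin_grip (a point): middle of the slim lock pin's red handle: 48 mm long, 30 mm wide, 20 mm high, lying level on the counter. Steel shank 14 mm thick, 52 mm long, its last 5 mm tapered to 12 mm. x axis: from handle to tip, y: across the 30 mm width, z: out of the flat top. Front face of the handle: 24 mm ahead of this point. 120 to 200 g, balanced within the handle.
- lock_pin_tip (a point): end of the slim lock pin's shank, 76 mm ahead of the middle of its handle; same axes. Fully home it is 52 mm in from the fork's outer face. Once its nose is through the outer cheek, the tail follows the pin up or down (1 mm play all round).
- fat_pin_grip (a point): middle of the handle of another machine's pin: yellow handle of the same size, shank 20 mm thick, too thick for this fork. A bystander, lying level on the counter.
- scanner: black hand-held barcode scanner, 170 by 66 by 40 mm, lying; a bystander. Origin under it.
- label_roll: roll of white labels, 92 mm in diameter, 55 mm high; a bystander. Origin under its centre.
- test_weight: steel 1 kg test weight, 52 mm in diameter, 80 mm high; a bystander. Origin under its centre.
- spanner: steel spanner 180 mm long, lying; a bystander.
- tub0: white tub with a green lid, 100 mm in diameter, 72 mm high; a bystander. Origin under its centre.
- tub1: white tub with a blue lid, 100 mm in diameter, 72 mm high; a bystander. Origin under its centre.
Mind the look-alikes: they are no part of the job. Of the things that look like the part that bears lock_pin_grip, take the one that is farthest to the robot's left at the start.

How it is judged:
On the way, in this order (a step that is already met when the one before it is completed fails the run):
1. the tail is swung down to about level (value of joint tail below 0.2 rad), for 0.2 s.
2. the slim pin is right through fork and catch plate (y of lock_pin_tip in the frame of fork_hole below -0.048 m and distance between lock_pin_tip and fork_hole below 0.056 m and angle between the x axis of lock_pin_tip and the y axis of fork_hole, either way round below 0.2 rad and value of joint tail below 0.14 rad), for 0.2 s.
At the end, for the whole second after the job is handed in: The slim pin is through both fork cheeks and the catch plate with its handle within 4 mm of the fork (tip at least 48 mm in from the outer face), its axis within 0.2 rad of the holes' axis, the tail's angle below 0.14 rad, the pin at rest and let go (all of step 2 and linear speed of lock_pin below 0.02 m/s); the robot touches nothing.
It fails at once if a bystander is shifted by more than 30 mm (distance of any of fat_pin_grip, scanner, label_roll, test_weight, spanner, tub0, tub1 from where it was at the start of the episode above 0.03 m).
It also fails if it takes over 72 s, if anything falls off the work surface, if the arm or the gripper's body presses on something with over 40 N, if the wrist force passes 120 N, or if a joint passes its speed limit or range.

## Working session

There is one attempt and no reset: what is moved stays moved. The work goes in short steps, Python scripts to look and compute and a tool call to move; the robot and the scene stay as the last step left them, time stands still between calls to the robot, and variables do not carry over. Pictures are saved under pics/ and viewed, about 8 in all and at most 12, crops included, and the job is handed in when it is done.

Besides the shell and the picture viewer there is one more tool, called after ">>>" as name(argument=value, ...), one argument or row to a line, values as JSON. arm_command: Moves the arm, as the interface text tells. Its arguments: {"type":"object","properties":{"moves":{"type":"array","items":{"type":"number"}}},"required":["moves"]}

```bash
ls; mkdir -p pics
cat > h.py <<'E'
import numpy as np, cv2
from bench import arm
def ray(c,u,v):
    d=c["R"].T@(np.linalg.inv(c["K"])@[u,v,1]); o=-c["R"].T@c["t"]; return o,d
def onz(c,u,v,z):
    o,d=ray(c,u,v); return o+d*(z-o[2])/d[2]
def cloud(c):
    v,u=np.mgrid[:384,:512]; p=np.stack([u,v,np.ones_like(u)],-1)@np.linalg.inv(c["K"]).T*c["z_map"][...,None]
    return (p-c["t"])@c["R"]
def proj(c,X):
    p=c["K"]@(c["R"]@np.array(X)+c["t"]); return p[:2]/p[2]
E
python3 - <<'E'
from h import *
print(arm.state())
ims=[]
for n in("top","side"):
    c=arm.camera(n); np.savez(f"{n}0.npz",**c); ims.append(c["frame"]); print(n,c["K"],c["R"],c["t"],(c["z_map"]>0).mean())
cv2.imwrite("pics/top.png",cv2.resize(ims[0],(800,600)));cv2.imwrite("pics/side.png",cv2.resize(ims[1],(800,600)))
E
```

```text
pics
{'clock': 0.0, 'joint_positions': array([ 1.04444022,  0.43521938,  0.02498254,  1.57407743, -0.01160548,
        1.13398362, -0.07510288]), 'qvel': array([0.00070544, 0.00017074, 0.00066001, 0.00100877, 0.00047086,
       0.0001135 , 0.00169704]), 'joint_efforts': array([ 4.89147733e-04, -6.70467854e+01,  1.02522366e+00, -3.16220534e+01,
        1.55463070e-02,  1.22401360e-02, -4.57813798e-06]), 'ee_pos': array([ 0.2567368 , -0.56929763,  0.23053591]), 'eef_rot': array([-7.36335558e-04,  9.77646179e-01,  2.10255450e-01, -2.29696376e-04]), 'ft_force': array([-0.97888852,  0.23926079, -0.06383204]), 'moment': array([-0.02052892,  0.00263281, -0.00024538]), 'opening': 0.08545009244751818}
top [[352.72656954   0.         256.11439393]
 [  0.         352.72656954 190.94905697]
 [  0.           0.           1.        ]] [[ 2.93445751e-03 -9.99793373e-01 -2.01146744e-02]
 [-9.92613146e-01 -4.72535262e-04 -1.21321550e-01]
 [ 1.21286977e-01  2.03221032e-02 -9.92409432e-01]] [0.03394968 0.56603527 1.00503208] 0.9957987467447916
side [[428.28586853   0.         257.66376014]
 [  0.         428.28586853 196.93440843]
 [  0.           0.           1.        ]] [[ 0.97259255 -0.23184445 -0.01766027]
 [-0.16772563 -0.64695097 -0.74385654]
 [ 0.16103369  0.72643141 -0.66810595]] [-0.56174453  0.16968052  1.23213717] 0.9960581461588541
```

View pics/top.png

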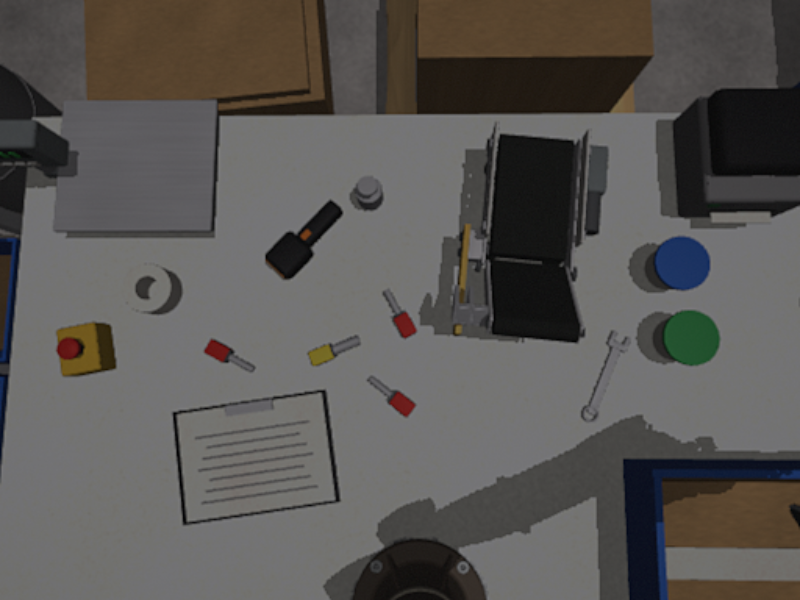

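View pics/side.png

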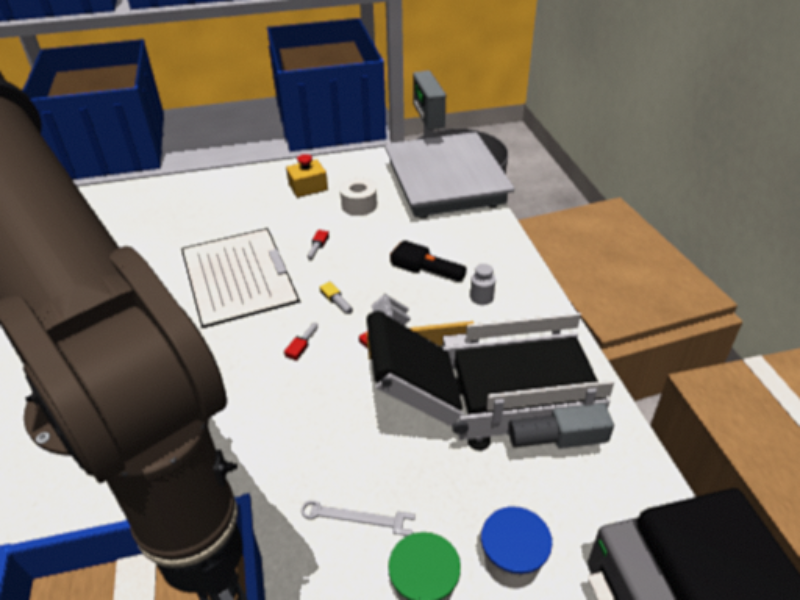

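The overview shows three red-handled pins in the top view (800x600 pixels): A (217,350), B (403,323) and C (402,403). The yellow pin at (322,354) is not wanted. Robot left is image left, so A is the farthest left and fits. I'll confirm it in a crop while measuring.

Run:
```python
from h import *
c=dict(np.load("top0.npz")); f=c["frame"]; P=cloud(c)
hsv=cv2.cvtColor(f,cv2.COLOR_BGR2HSV)
red=((hsv[...,0]<8)|(hsv[...,0]>172))&(hsv[...,1]>150)&(hsv[...,2]>60)
n,l,s,ce=cv2.connectedComponentsWithStats(red.astype(np.uint8))
for i in range(1,n):
    if s[i,4]<30: continue
    u,v=ce[i]; print("red",ce[i]*[800/512,600/384],s[i,4],onz(c,u,v,.02),np.median(P[l==i],0))
# pin A shank: points near A, height > 4mm
A=None
for i in range(1,n):
    if s[i,4]>=30 and abs(ce[i][0]-139)<8 and abs(ce[i][1]-224)<8: A=i
u,v=ce[A]; a=onz(c,u,v,.02)
g=f.astype(int).sum(2)
roi=np.zeros_like(red); roi[210:245,125:170]=1
print("bg",np.median(g[210:245,125:170]))
sh=roi&~red&(P[...,2]>.006)
ys,xs=np.nonzero(sh&(np.hypot(P[...,0]-a[0],P[...,1]-a[1])<.1)); print(len(xs),P[ys,xs][::6].round(4))
# conveyor: belt
m=(P[...,0]>.35)&(P[...,1]<0)&(P[...,1]>-.4)
blk=(hsv[...,2]<45)
b=m&blk&(np.abs(P[...,2]-.098)<.006)
n,l,s,ce=cv2.connectedComponentsWithStats(b.astype(np.uint8)); i=1+np.argmax(s[1:,4])
pts=P[l==i]; r=cv2.minAreaRect(pts[:,:2].astype(np.float32)); print("belt",r,cv2.boxPoints(r),np.median(pts[:,2]))
cc=cv2.resize(f[205:275,120:270],(750,350),interpolation=cv2.INTER_CUBIC)
d=cv2.resize(f[130:230,275:395],(720,600),interpolation=cv2.INTER_CUBIC)
cv2.imwrite("pics/cropA.png",cv2.convertScaleAbs(cc,alpha=1.5));cv2.imwrite("pics/cropF.png",cv2.convertScaleAbs(d,alpha=1.7))
```

```text
red [404.25281955 324.44783835] 133 [0.51778439 0.02732148 0.02      ] [0.51693946 0.0265199  0.0198694 ]
red [ 67.49161074 347.92365772] 149 [0.47179919 0.67255953 0.02      ] [0.46871123 0.62619006 0.09283728]
red [216.47949219 349.89013672] 128 [0.46872567 0.38493083 0.02      ] [0.46853881 0.38425786 0.01993996]
red [401.32929104 403.42817164] 134 [0.36982934 0.03248766 0.02      ] [0.37029721 0.03205487 0.01945675]
bg 349.0
129 [[0.4893 0.3966 0.0198]
 [0.4865 0.3853 0.0173]
 [0.4805 0.3732 0.0168]
 [0.4715 0.4087 0.0172]
 [0.4657 0.3633 0.0177]
 [0.4627 0.3577 0.0161]
 [0.4598 0.3551 0.0144]
 [0.4569 0.3583 0.0134]
 [0.4538 0.3648 0.0205]
 [0.4539 0.3485 0.0154]
 [0.451  0.3663 0.0066]
 [0.4509 0.3446 0.018 ]
 [0.4479 0.3677 0.0201]
 [0.4479 0.3412 0.0189]
 [0.445  0.3488 0.0135]
 [0.4451 0.3305 0.0144]
 [0.4421 0.3361 0.0153]
 [0.4421 0.3189 0.0128]
 [0.4391 0.3267 0.0163]
 [0.4362 0.3337 0.0126]
 [0.4362 0.3148 0.0158]
 [0.4303 0.3214 0.0128]]
belt ((0.7464157342910767, -0.20588766038417816), (0.13475364446640015, 0.22261734306812286), 84.36136627197266) [[ 0.6290256  -0.26200196]
 [ 0.8505658  -0.283875  ]
 [ 0.8638059  -0.14977336]
 [ 0.6422657  -0.12790033]] 0.09773854591209732
```

View pics/cropA.png

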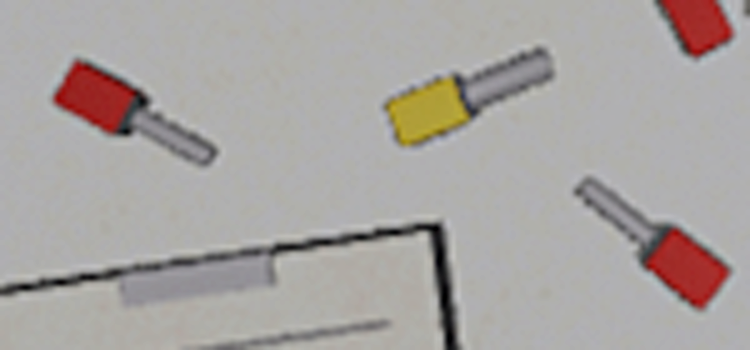

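View pics/cropF.png

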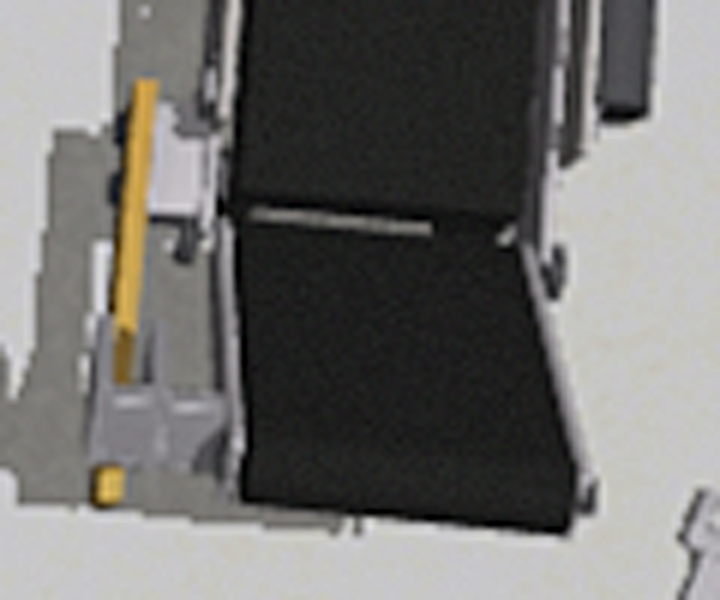

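The crop confirms pin A: slim shank, handle at crop (95,95), tip at (210,155), and it is the leftmost red one. The yellow pin has a fat shank. The fork sits at crop (110–220, 350–460) with the brass plate to its left. Next I'll measure the tail plane and conveyor frame.

Run:
```python
from h import *
c=dict(np.load("top0.npz")); f=c["frame"]; P=cloud(c); hsv=cv2.cvtColor(f,cv2.COLOR_BGR2HSV)
# yaw from belt side edges per row
b=(hsv[...,2]<45)&(np.abs(P[...,2]-.098)<.008)
L=[];R=[]
for v in range(92,160):
    u=np.nonzero(b[v,300:380])[0]
    if len(u)>30: L.append(onz(c,300+u[0]-.5,v,.098));R.append(onz(c,300+u[-1]+.5,v,.098))
for E_ in(L,R):
    E_=np.array(E_)[5:-6]; vx,vy,x0,y0=cv2.fitLine(E_[:,:2].astype(np.float32),cv2.DIST_HUBER,0,1e-4,1e-4).ravel(); print("edge yaw",np.degrees(np.arctan(vy/vx)),x0,y0)
y=hsv[...,0]; yel=(y>15)&(y<32)&(hsv[...,1]>130); yel[:, :285]=0; yel[:,310:]=0; yel[:140]=0; yel[215:]=0
q=P[yel]; print("plate n",len(q),q.min(0),q.max(0)); top=q[q[:,2]>np.percentile(q[:,2],50)]
vx,vy,x0,y0=cv2.fitLine(q[:,:2].astype(np.float32),cv2.DIST_HUBER,0,1e-4,1e-4).ravel(); print("plate yaw",np.degrees(np.arctan(vy/vx)),x0,y0)
t=(hsv[...,2]<45)&(P[...,0]>.45)&(P[...,0]<.61)&(P[...,1]<-.11)&(P[...,1]>-.3)&(P[...,2]>.1)
q=P[t]; 
for k in range(3):
    m=q.mean(0); n=np.linalg.svd(q-m,full_matrices=0)[2][2]; n*=np.sign(n[2]); q=q[np.abs((q-m)@n)<.004]
print("tail n",n,len(q),q.min(0),q.max(0),m)
yaw=np.arctan2(n[1],n[0]); print("tail yaw",np.degrees(yaw),"theta",np.arccos(n[2]))
th=np.arccos(n[2]); ex=np.array([np.cos(np.radians(-5.6)),np.sin(np.radians(-5.6)),0])
# hinge: n.(p-h)=.022
s=(n@m-.022-n[2]*.075-n[:2]@m[:2])/(n[:2]@ex[:2]); h=m+s*ex; h[2]=.075; print("hinge",h)
# fork points
ey=np.array([-ex[1],ex[0],0])
g=(hsv[...,1]<60)&(P[...,2]>.03)&(np.abs((P-h)@ex)<.16)&((P-h)@ey>.06)&((P-h)@ey<.16)&((P-h)@ex<-.05)
for r in ((P-h)[g]): print((np.array([r@ex,r@ey,r[2]])*1e3).round(0).astype(int),end=" ")
```

```text
edge yaw -5.0851912 0.73032075 -0.13573653
edge yaw -6.6477003 0.75608164 -0.2746654
plate n 209 [ 0.43985712 -0.08769807  0.05870326] [0.69103008 0.01378578 1.06675848]
plate yaw -5.3831754 0.6137195 -0.075866766
tail n [ 0.66243115 -0.05753546  0.74691006] 1290 [ 0.49339795 -0.25272542  0.1095397 ] [ 0.60922748 -0.11610278  0.21225567] [ 0.5589673  -0.18923106  0.15975243]
tail yaw -4.963968198189745 theta 0.7273935018874275
hinge [ 0.6207906  -0.19529289  0.075     ]
[-59 132  80] [-59 129  79] [-58 126  79] [-51  75  64] [-52  73  68] [-51  71  68] [-51  68  68] [-52  66  74] [-51  64  74] [-52  61  76] [-61 131  78] [-61 129  79] [-61 126  80] [-59 108  79] [-59 105  79] [-58 103  76] [-58 100  75] [-52  76  49] [-55  76  69] [-55  74  74] [-55  71  76] [-54  68  68] [-55  67  78] [-55  64  81] [-55  62  82] [-65 132  86] [-64 129  81] [-64 126  82] [-62 108  82] [-62 105  80] [-62 103  82] [-61 100  80] [-51  76  26] [-55  76  49] [-57  76  69] [-57  73  70] [-57  71  72] [-58  67  79] [-58  64  83] [-58  62  83] [-68 131  87] [-67 129  85] [-68 126  89] [-65 108  84] [-65 105 
[... 8646 characters left out ...]
36] [-125   79  120] [-125   78  124] [-124   74  116] [-124   72  119] [-123   68  109] [-124   68  124] [-125   67  136] [-124   64  133] [-124   62  132] [-127   76  113] [-127   74  116] [-126   71  116] [-126   68  112] [-127   68  127] [-127   67  133] [-127   64  133] [-127   61  131] [-129   75  111] [-129   73  113] [-129   71  111] [-130   68  129] [-129   66  130] [-129   64  131] [-129   61  131] [-132   75  112] [-131   73  111] [-131   68  110] [-132   68  128] [-132   65  128] [-131   63  127] [-131   61  129] [-134   74  106] [-134   72  109] [-134   67  126] [-134   65  126] [-134   62  125] [-134   60  128] [-136   68  113] [-136   66  119] [-136   64  122] [-136   62  123]
```

>>> arm_command(
  moves=[0,2.3,3.2,0.5,0,0,0.053,0,2.3,3.2,0.5,0,0,0.053,0,2.3,3.2,0.5,0,0,0.053,0,2.3,3.2,0.5,0,0,0.053,0,2.3,3.2,0.3,0,0,0.053,0,2.3,3.2,0,0,0,0.053,0,2.3,3.2,0,0,0,0.053,0,2.3,3.2,0,0,0,0.053,0,2.3,3.2,0,0,0,0.053,0,2.3,3.2,0,0,0,0.053,0,2.3,3.2,0,0,0,0.053,0,2,3.2,0,0,0,0.053],
)

```text
clock: 1.1
ee_pos: [0.5267, -0.1742, 0.2506]
eef_rot: [-0.0, 0.861, 0.509, -0.005]
ft_force: [0.4, -1.1, 0.2]
opening: -0.0004
```

>>> arm_command(
  moves=[0,0,-0.5,-3.0,0,0,0,0,0,-0.5,-2.5,0,0,0,0,-1.0,0,-1.2,0,0,0,0,-1.0,0,-1.3,0,0,0,0,-1.0,0,-1.4,0,0,0,0,-0.7,0,-1.4,0,0,0,0,-0.5,0,-1.4,0,0,0,0,-0.4,0,-1.4,0,0,0,0,-0.3,0,-1.3,0,0,0,0,-0.2,0,-0.5,0,0,0],
)

```text
clock: 1.93
ee_pos: [0.4816, -0.1683, 0.0918]
eef_rot: [-0.001, 0.854, 0.52, 0.0]
ft_force: [0.5, 0.2, 0.2]
opening: 0.0001
```

>>> arm_command(
  moves=[0,0,0,3.5,0,0,0,0,0,0,3.5,0,0,0,8.5,0,2.0,3.0,0,0,0,8.5,0,4.0,0,0,0,0,8.5,0,4.1,0,0,0,0,8.5,0,4.1,0,0,0,0,8.5,0,4.1,0,0,0,0,8.5,0,4.1,0,0,0,0,8.5,0,4.1,0,0,0,0,8.5,0,4.1,0,0,0,0,8.5,0,4.1,0,0,0,0,8.5,0,4.1,0,0,0,0],
)

```text
clock: 2.93
ee_pos: [0.476, 0.2193, 0.1968]
eef_rot: [-0.001, 0.86, 0.51, -0.001]
ft_force: [0.5, -0.0, -0.7]
opening: 0.0846
```

>>> arm_command(
  moves=[8.5,0,4.1,0,0,0,0,8.5,0,4.1,0,0,0,0,8.5,0,4.1,0,0,0,0,8.5,0,2,0,0,0,0,8.5,0,0.3,0,0,0,0,8.5,0,0,0,0,0,0],
)

```text
clock: 3.43
ee_pos: [0.4707, 0.3795, 0.1976]
eef_rot: [-0.004, 0.857, 0.515, -0.001]
ft_force: [0.2, -0.4, 1.0]
opening: 0.085
```

Run:
```python
from h import *
s=arm.state(); print(s["ee_pos"],s["eef_rot"])
w=arm.camera("wrist"); np.savez("w1.npz",**w)
c=arm.camera("top"); np.savez("top1.npz",**c)
P=cloud(c); hsv=cv2.cvtColor(c["frame"],cv2.COLOR_BGR2HSV)
t=(hsv[...,2]<45)&(P[...,0]>.44)&(P[...,0]<.60)&(P[...,1]<-.11)&(P[...,1]>-.28)&(P[...,2]>.05)
q=P[t]
for k in range(3):
    m=q.mean(0); n=np.linalg.svd(q-m,full_matrices=0)[2][2]; n*=np.sign(n[2]); q=q[np.abs((q-m)@n)<.004]
print("tail",n,m,len(q),"theta",np.arctan(n[0]/n[2]))
a=cv2.resize(w["frame"],(640,480)); cv2.imwrite("pics/w1.png",cv2.convertScaleAbs(a,alpha=1.4))
```

```text
[0.4707046  0.37953249 0.19764289] [-3.90064804e-03  8.57269911e-01  5.14852086e-01 -6.43747649e-04]
tail [-0.05006992  0.00979013  0.99869773] [ 0.52022808 -0.18415098  0.09225462] 2574 theta -0.05009326365343535
```

View pics/w1.png

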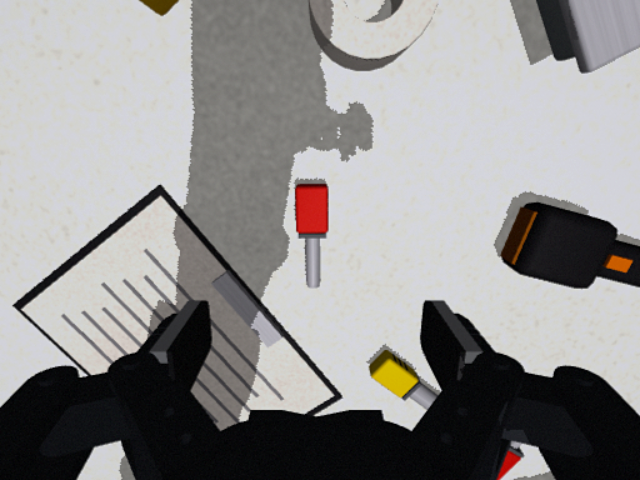

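The wrist view shows pin A, with its handle at (311,208) and tip at (313,286), nearly in line with the tool. The tail is now at about -0.05 rad. I'll measure the pin's pose here.

```bash
cat >> h.py <<'E'
def pin(w, z=.02):
    hsv=cv2.cvtColor(w["frame"],cv2.COLOR_BGR2HSV)
    red=(((hsv[...,0]<8)|(hsv[...,0]>172))&(hsv[...,1]>150)&(hsv[...,2]>50)).astype(np.uint8)
    n,l,s,ce=cv2.connectedComponentsWithStats(red)
    out=[]
    for i in range(1,n):
        if s[i,4]<80: continue
        v,u=np.nonzero(l==i); p=np.array([onz(w,a,b,z)[:2] for a,b in zip(u,v)],np.float32)
        out.append((s[i,4],ce[i],cv2.minAreaRect(p)))
    return out
E
python3 - <<'E'
from h import *
w=dict(np.load("w1.npz"))
for o in pin(w): print(o)
for u,v in ((311,208),(313,286),(313,240)): print(onz(w,u*.8,v*.8,.02 if v<220 else .01))
P=cloud(w); print(P[167,249],P[185,250],P[200,251],P[225,251],P[185,270])
# shank: P z>.006 below handle
m=np.zeros((384,512),bool); m[192:232,238:264]=1; m&=(P[...,2]>.007)
q=P[m]; vx,vy,x0,y0=cv2.fitLine(q[:,:2].astype(np.float32),cv2.DIST_HUBER,0,1e-4,1e-4).ravel(); print("shank hdg",np.degrees(np.arctan2(vy,vx)),x0,y0,q[:,2].max(),len(q))
E
```

```text
(np.int32(951), array([248.87697161, 167.31019979]), ((0.46802183985710144, 0.38690462708473206), (0.043053630739450455, 0.028332894667983055), 62.49174880981445))
(np.int32(179), array([406.04469274, 370.63128492]), ((0.5266383290290833, 0.019089382141828537), (0.0412682481110096, 0.016664892435073853), 52.62989044189453))
[0.4690542  0.38824355 0.02      ]
[0.43220731 0.31567339 0.01      ]
[0.45482964 0.35803019 0.01      ]
[0.46885222 0.38741031 0.01933657] [0.46030005 0.36889254 0.0226251 ] [0.45210448 0.35118216 0.01851678] [0.43718892 0.32320339 0.01901398] [0.47901252 0.35267166 0.00209611]
shank hdg 61.82275 0.44489753 0.34035408 0.3421274151758225 425
```

>>> arm_command(
  moves=[8.5,-0.4,0.5,-3.5,0,0,0,8.5,0,0,-4,0,0,0,8.5,0,0,-4,0,0,0,8.5,0,0,-3.5,0,0,0,6,0,0,-2,0,0,0,6,0,0,-0.5,0,0,0,6,0,0,0,0,0,0],
)

```text
clock: 4.12
ee_pos: [0.4747, 0.3673, 0.0207]
eef_rot: [0.0, 0.862, 0.506, 0.002]
ft_force: [0.5, -0.3, -0.2]
opening: 0.0599
```

>>> arm_command(
  moves=[8,-0.8,1.7,0,0,0,0.02,8,0,0,0,0,0,0,8,0,0,0,0,0,0],
)

```text
clock: 4.37
ee_pos: [0.4701, 0.3808, 0.024]
eef_rot: [0.002, 0.859, 0.512, 0.003]
ft_force: [0.2, -0.7, 0.5]
opening: 0.0797
```

Run:
```python
from h import *
s=arm.state(); print(s["ee_pos"],s["eef_rot"],s["qvel"])
w=arm.camera("wrist"); np.savez("w2.npz",**w)
for o in pin(w): print(o)
s=arm.state(); print(s["ee_pos"],s["eef_rot"],s["clock"])
cv2.imwrite("pics/w2.png",cv2.convertScaleAbs(w["frame"],alpha=1.4))
```

```text
[0.47005289 0.38082812 0.0240466 ] [0.00162227 0.85873003 0.51241442 0.00340251] [-0.01157129 -0.02523386 -0.03270116 -0.01886592 -0.02205319  0.00441976
  0.00830133]
(np.int32(3854), array([245.30773223, 229.05760249]), ((0.46911248564720154, 0.3883552551269531), (0.046542588621377945, 0.029132571071386337), 62.726829528808594))
[0.46985158 0.38186083 0.02448938] [0.00107533 0.85855335 0.51270796 0.00394132] 4.4167
```

View pics/w2.png

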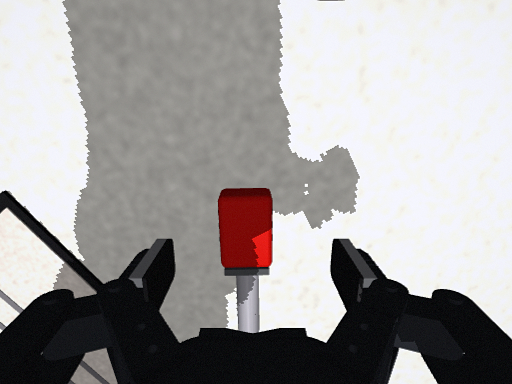

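>>> arm_command(
  moves=[7,-0.2,0.35,-1.0,0,0,0,7,0,0,-0.8,0,0,0,7,0,0,0,0,0,0,7,0,0,0,0,0,0],
)

```text
clock: 4.75
ee_pos: [0.4701, 0.3855, 0.0081]
eef_rot: [0.001, 0.859, 0.512, 0.007]
ft_force: [1.1, -0.1, -0.1]
opening: 0.0699
```

>>> arm_command(
  moves=[7,-0.2,0,-0.45,-0.005,0.013,0,7,0,0,0,0,0,0,7,0,0,0,0,0,0],
)

```text
clock: 5.0
ee_pos: [0.4679, 0.385, 0.0028]
eef_rot: [-0.0, 0.859, 0.512, -0.001]
ft_force: [0.4, -0.3, 0.2]
opening: 0.0697
```

>>> arm_command(
  moves=[2,0,0,0,0,0,0,2,0,0,0,0,0,0,2,0,0,0,0,0,0,2,0,0,0,0,0,0,2,0,0,0,0,0,0,2,0,0,0,0,0,0,2,0,0,0,0,0,0],
)

```text
clock: 5.58
ee_pos: [0.468, 0.385, 0.0031]
eef_rot: [-0.0, 0.859, 0.512, -0.001]
ft_force: [-0.1, -0.7, -1.5]
opening: 0.0284
```

>>> arm_command(
  moves=[2,0,0,3,0,0,0,2,0,0,4,0,0,0,2,0.7,-3,2,0,0,0.042,2,0.7,-3.2,1,0,0,0.042,2,0.7,-3.2,0,0,0,0.042,2,0.7,-3.2,0,0,0,0.042,2,0.7,-3.2,0,0,0,0.042,2,0.7,-3.2,0,0,0,0.042,2,0.7,-3.2,0,0,0,0.042,2,0.7,-3.2,0,0,0,0.042,2,0.5,-2,0,0,0,0.042,2,0,0,0,0,0,0],
)

```text
clock: 6.58
ee_pos: [0.5258, 0.1003, 0.1071]
eef_rot: [0.001, 0.739, 0.673, -0.002]
ft_force: [0.1, -0.0, -1.4]
opening: 0.0288
```

Run:
```python
from h import *
ws=arm.camera("wrist"); np.savez("w3.npz",**ws)
s=arm.state(); print(s)
sd=arm.camera("side"); np.savez("side3.npz",**sd)
c=arm.camera("top"); np.savez("top3.npz",**c)
cv2.imwrite("pics/w3.png",cv2.convertScaleAbs(cv2.resize(ws["frame"],(800,600)),alpha=1.4))
```

```text
{'clock': 6.6333, 'joint_positions': array([ 0.11004315,  0.49641116, -0.54854953,  1.89757279,  0.34093003,
        0.84448514, -0.70962766]), 'qvel': array([-0.0565822 ,  0.00124159, -0.03704051, -0.00206731, -0.01661579,
       -0.00917066, -0.06172921]), 'joint_efforts': array([ 7.92127638e-02, -6.12905431e+01, -8.43296349e+00, -2.53417504e+01,
       -1.07445181e-02, -8.57244967e-02,  8.21995474e-01]), 'ee_pos': array([0.52538588, 0.10211322, 0.10712699]), 'eef_rot': array([ 1.34551065e-04,  7.39622730e-01,  6.73018553e-01, -2.05572394e-03]), 'ft_force': array([-0.32083024, -0.82882607, -1.27052693]), 'moment': array([ 0.00099856, -0.00814356, -0.0236204 ]), 'opening': 0.028904703474562768}
```

View pics/w3.png

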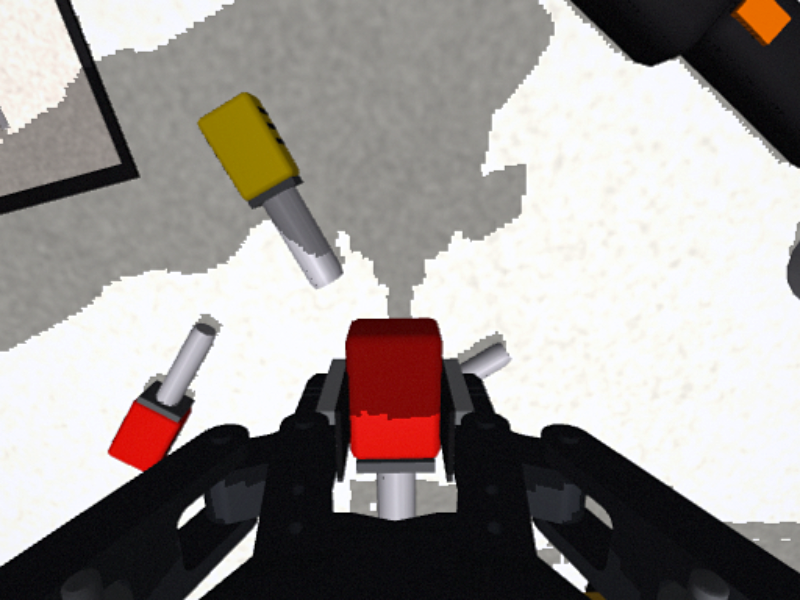

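The pin sits straight in the jaws, with its handle at (395,390). This wrist view hides the fork. I'll turn the tool round so the wrist camera can look at the fork's outer face.

Run:
```python
from h import *
from scipy.spatial.transform import Rotation as Ro
w=dict(np.load("w3.npz")); C=-w["R"].T@w["t"]; tcp=np.array([.5256,.1015,.1071])
q=[.0005,.7393,.6733,-.002]; T=Ro.from_quat([q[1],q[2],q[3],q[0]]).as_matrix()
pc=T.T@(C-tcp); ax=T.T@w["R"].T; print("cam in tool",pc,"\n",ax.round(3),w["K"][0])
H=np.array([.5238,-.053,.0695])
for yaw in(-150,-180):
  for tilt in(-.5,-.3,0,.3,.5):
    R2=Ro.from_rotvec([tilt,0,0]).as_matrix()@Ro.from_euler("z",yaw,degrees=True).as_matrix()@T
    for y in(.06,.1,.14):
        p=np.array([.525,y,.16]); Cc=p+R2@pc; Rc=(R2@ax).T; x=Rc@(H-Cc); u=w["K"]@x/x[2]; d=(H-Cc)/np.linalg.norm(H-Cc); print(yaw,tilt,y,u[:2].round(),x[2].round(3),"graz",(-d[1]).round(2))
c=dict(np.load("top3.npz")); d=c["frame"][150:235,270:400]; cv2.imwrite("pics/top3.png",cv2.convertScaleAbs(cv2.resize(d,(780,510),interpolation=cv2.INTER_CUBIC),alpha=1.8))
```

```text
cam in tool [ 7.20424916e-02  8.04869255e-05 -1.44206419e-01] 
 [[ 0.001 -0.958 -0.287]
 [ 1.     0.001  0.   ]
 [ 0.    -0.287  0.958]] [288.08325025   0.         252.32442132]
-150 -0.5 0.06 [278. 129.] 0.272 graz 0.44
-150 -0.5 0.1 [293.  94.] 0.281 graz 0.55
-150 -0.5 0.14 [306.  61.] 0.29 graz 0.63
-150 -0.3 0.06 [292. 103.] 0.252 graz 0.35
-150 -0.3 0.1 [310.  62.] 0.253 graz 0.47
-150 -0.3 0.14 [328.  21.] 0.255 graz 0.57
-150 0 0.06 [317.  63.] 0.216 graz 0.19
-150 0 0.1 [344.   7.] 0.205 graz 0.34
-150 0 0.14 [374. -55.] 0.194 graz 0.47
-150 0.3 0.06 [347.  19.] 0.174 graz 0.03
-150 0.3 0.1 [391. -62.] 0.153 graz 0.22
-150 0.3 0.14 [ 448. -169.] 0.131 graz 0.38
-150 0.5 0.06 [372. -13.] 0.145 graz -0.07
-150 0.5 0.1 [ 436. -122.] 0.118 graz 0.14
-150 0.5 0.14 [ 540. -298.] 0.09 graz 0.33
-180 -0.5 0.06 [248. 123.] 0.27 graz 0.43
-180 -0.5 0.1 [245.  84.] 0.279 graz 0.53
-180 -0.5 0.14 [242.  48.] 0.287 graz 0.62
-180 -0.3 0.06 [245.  94.] 0.25 graz 0.33
-180 -0.3 0.1 [241.  48.] 0.25 graz 0.45
-180 -0.3 0.14 [237.   2.] 0.25 graz 0.56
-180 0 0.06 [240.  47.] 0.213 graz 0.17
-180 0 0.1 [234. -16.] 0.201 graz 0.33
-180 0 0.14 [227. -86.] 0.19 graz 0.46
-180 0.3 0.06 [233.  -5.] 0.171 graz 0.01
-180 0.3 0.1 [224. -99.] 0.148 graz 0.2
-180 0.3 0.14 [ 210. -226.] 0.126 graz 0.37
-180 0.5 0.06 [228. -44.] 0.142 graz -0.11
-180 0.5 0.1 [ 213. -174.] 0.113 graz 0.11
-180 0.5 0.14 [ 189. -392.] 0.085 graz 0.32
```

View pics/top3.png

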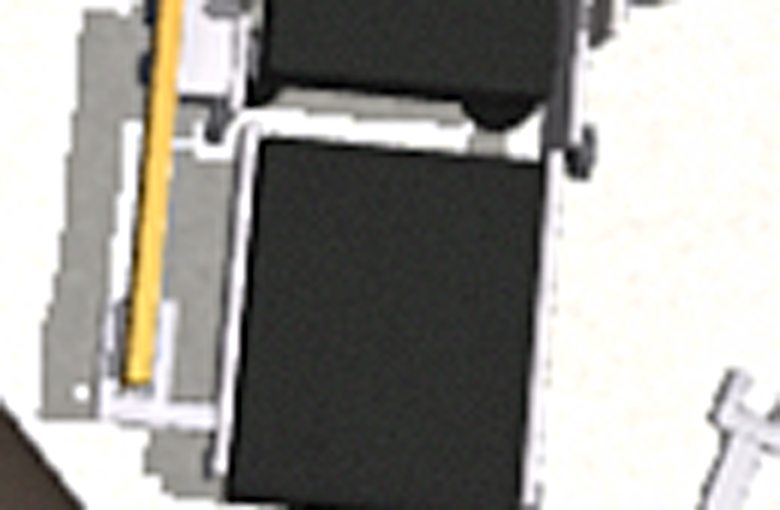

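Top view: the fork cheeks straddle the brass plate at (138,380), and the bridge is at (108–220,410). Now I'll turn the tool for the close look.

>>> arm_command(
  moves=[2,0,0,1.5,0,0,-0.125,2,0,0,1.5,0,0,-0.125,2,0,0,1.5,0,0,-0.125,2,0,0,0.7,0,0,-0.125,2,0,0,0,0,0,-0.125,2,0,0,0,0,0,-0.125,2,0,0,0,0,0,-0.125,2,0,0,0,0,0,-0.125,2,0,0,0,0,0,-0.125,2,0,0,0,0,0,-0.125,2,0,0,0,0,0,-0.125,2,0,0,0,0,0,-0.125],
)

```text
clock: 7.73
ee_pos: [0.5173, 0.1359, 0.1632]
eef_rot: [-0.007, 1.0, -0.009, 0.005]
ft_force: [0.0, 0.2, -1.7]
opening: 0.0286
```

>>> arm_command(
  moves=[2,0,0,0,0,0,-0.125,2,0,0,0,0,0,-0.125,2,0,0,0,0,0,-0.125,2,0,0,0,0,0,-0.125,2,0,0,0,0,0,-0.125,2,0,0,0,0,0,-0.125,2,0,0,0,0,0,-0.125,2,0,0,0,-0.125,0,0,2,0,0,0,-0.125,0,0,2,0,0,0,-0.125,0,0,2,0,0,0,-0.125,0,0,2,0,0,0,0,0,0],
)

```text
clock: 8.73
ee_pos: [0.5077, 0.1593, 0.1505]
eef_rot: [0.109, 0.911, -0.396, 0.045]
ft_force: [-0.8, 2.2, -1.1]
opening: 0.0284
```

Run:
```python
from h import *
ws=arm.camera("wrist"); np.savez("w4.npz",**ws)
s=arm.state(); print(s["ee_pos"],s["eef_rot"],s["joint_positions"],s["opening"],s["clock"])
print(proj(ws,[.5238,-.053,.0695]))
cv2.imwrite("pics/w4.png",cv2.convertScaleAbs(cv2.resize(ws["frame"],(800,600),interpolation=cv2.INTER_CUBIC),alpha=1.5))
```

```text
[0.5079686  0.15787638 0.15065443] [ 0.10739896  0.9106364  -0.3965802   0.04394269] [-1.00855234  0.48910451  0.66644797  1.87121193 -0.09895141  0.97174488
 -2.72006864] 0.02889542954870598 8.7833
[391.44493384  10.58352368]
```

View pics/w4.png

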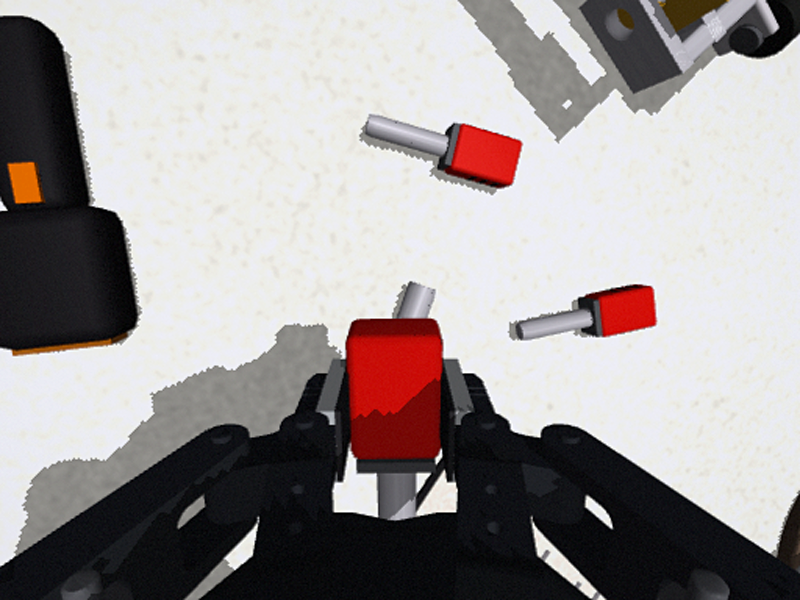

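Run:
```python
from h import *
w=dict(np.load("w4.npz")); P=cloud(w); f=w["frame"]
d=f[0:64,360:460]; cv2.imwrite("pics/fork.png",cv2.convertScaleAbs(cv2.resize(d,(800,512),interpolation=cv2.INTER_CUBIC),alpha=2.2))
ex=np.array([np.cos(np.radians(-5.4)),np.sin(np.radians(-5.4)),0]); ey=np.array([-ex[1],ex[0],0])
for v,u in((8,385),(20,392),(30,400),(40,402),(45,410),(13,398),(25,405),(50,420),(15,410)): 
    r=P[v,u]; print((u,v),f[v,u],r.round(4),"ex %.4f ey %.4f"%(r@ex,r@ey))
```

```text
(385, 8) [39 36 36] [ 0.5288 -0.0532  0.0658] ex 0.5315 ey -0.0032
(392, 20) [72 68 69] [ 0.5173 -0.0523  0.0646] ex 0.5200 ey -0.0033
(400, 30) [39 37 37] [ 0.5068 -0.0505  0.0665] ex 0.5093 ey -0.0026
(402, 40) [40 37 38] [ 0.4986 -0.0495  0.0625] ex 0.5011 ey -0.0023
(410, 45) [39 36 37] [ 0.4913 -0.0491  0.0663] ex 0.4937 ey -0.0027
(398, 13) [ 2 29 42] [ 0.5168 -0.0635  0.0607] ex 0.5205 ey -0.0146
(405, 25) [38 34 35] [ 0.5079 -0.051   0.0734] ex 0.5104 ey -0.0030
(420, 50) [37 36 35] [ 0.4836 -0.048   0.0727] ex 0.4859 ey -0.0022
(410, 15) [38 35 37] [ 0.5124 -0.0509  0.0835] ex 0.5149 ey -0.0024
```

View pics/fork.png

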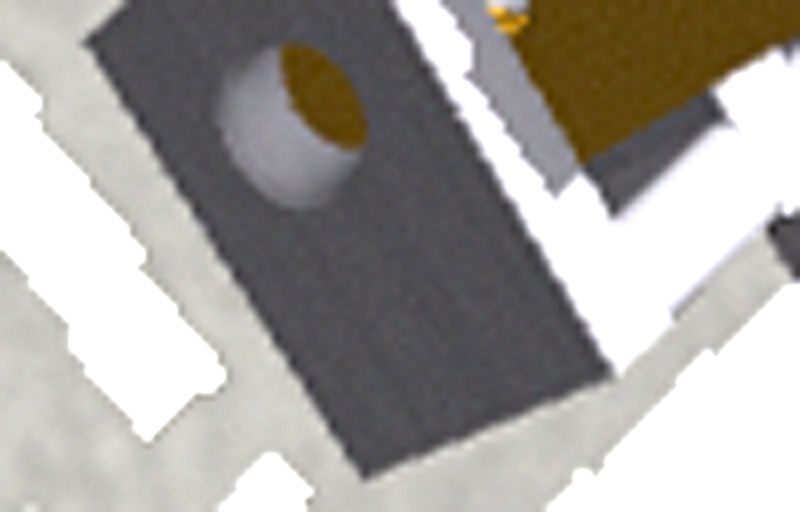

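Fork crop: the hole ellipse is centred at crop (292,126), and brass shows through it, so the plate hole isn't aligned yet. The cheek's end corners are (365,478) and (612,375).

Run:
```python
from h import *
w=dict(np.load("w4.npz")); P=cloud(w)
roi=[(v,u) for v in range(8,55) for u in range(372,435)]
ey0=np.array([.0941,.9956,0])
q=np.array([P[r] for r in roi]); q=q[(np.abs(q@ey0+.0028)<.004)]
for k in range(4):
    m=q.mean(0); n=np.linalg.svd(q-m,full_matrices=0)[2][2]; n*=np.sign(n[1]); q=q[np.abs((q-m)@n)<.002]
print("face n",n,m,len(q),"yaw",np.degrees(np.arctan2(-n[0],n[1])))
for nm,(a,b) in dict(hole=(292,126),cbl=(365,478),cbr=(612,375),ctl=(88,40)).items():
    o,d=ray(w,360+(a+.5)/8-.5,(b+.5)/8-.5); X=o+d*((m-o)@n)/(d@n); print(nm,X.round(4))
# pin in hand: top-view not possible; handle in wrist cam relative tool
s=arm.state(); print(s["ee_pos"])
```

```text
face n [0.10187377 0.99479104 0.00353987] [ 0.50267134 -0.05016298  0.07194126] 1715 yaw -5.847117538471995
hole [ 0.5186 -0.0518  0.0716]
cbl [ 0.4819 -0.048   0.0527]
cbr [ 0.4803 -0.0479  0.0875]
ctl [ 0.5389 -0.0538  0.0552]
[0.5079686  0.15787638 0.15065443]
```

```bash
cat >> h.py <<'E'
def forkhole(w,guess=(.5195,-.052,.0712),r=.013):
    P=cloud(w); g=np.array(guess); ey0=np.array([.1,.995,0]); D=P-g
    q=P[(np.abs(D@ey0)<.004)&(np.linalg.norm(D,axis=-1)<.035)]
    for k in range(4):
        m=q.mean(0); n=np.linalg.svd(q-m,full_matrices=0)[2][2]; n*=np.sign(n[1]); q=q[np.abs((q-m)@n)<.0015]
    v,u=np.mgrid[:384,:512]; d=(np.stack([u,v,np.ones_like(u)],-1)@np.linalg.inv(w["K"]).T)@w["R"]; o=-w["R"].T@w["t"]
    X=o+d*(((m-o)@n)/(d@n))[...,None]
    hm=(np.linalg.norm(X-g,axis=-1)<r)&((P-m)@n<-.0012)
    h=X[hm]; ex=np.array([n[1],-n[0],0]); 
    c=h.mean(0); e=(h-c)@ex
    return dict(centre=c.round(4),n=n.round(4),npx=len(h),mid_ex=(c+ex*(e.max()+e.min())/2).round(4),wx=(np.ptp(e)).round(4),wz=np.ptp(h[:,2]).round(4),midz=(h[:,2].max()+h[:,2].min())/2)
E
python3 - <<'E'
from h import *
print(forkhole(dict(np.load("w4.npz"))))
c=dict(np.load("top3.npz")); P=cloud(c)
# cheek end, top view crop (270+u/6,150+v/6)
for a,b in((108,420),(165,420),(215,422),(108,400)):
    u,v=270+(a+.5)/6-.5,150+(b+.5)/6-.5; print((a,b),onz(c,u,v,.0885).round(4),P[int(round(v)),int(round(u))].round(4))
E
```

```text
{'centre': array([ 0.5187, -0.0518,  0.0731]), 'n': array([0.0994, 0.995 , 0.0038]), 'npx': 238, 'mid_ex': array([ 0.52  , -0.0519,  0.0731]), 'wx': np.float64(0.0237), 'wz': np.float64(0.0151), 'midz': np.float64(0.07291363166699433)}
(108, 420) [ 0.4798 -0.0534  0.0885] [ 4.821e-01 -6.070e-02 -1.000e-04]
(165, 420) [ 0.4798 -0.0795  0.0885] [ 0.4788 -0.0796  0.0854]
(215, 422) [ 0.479  -0.1025  0.0885] [ 0.4788 -0.1016  0.086 ]
(108, 400) [ 0.489  -0.0534  0.0885] [ 0.4898 -0.0547  0.0867]
```

>>> arm_command(
  moves=[2,1.5,0,1,0,0,0.125,2,1.5,0,1,0,0,0.125,2,0,0,0,0,0,0.125,2,0,0,0,0,0,0.125,2,0,0,0,0,0,0.125,2,0,0,0,0,0,0],
)

```text
clock: 9.28
ee_pos: [0.537, 0.1629, 0.1714]
eef_rot: [0.083, 0.989, -0.098, 0.074]
ft_force: [-0.2, -1.0, -1.3]
opening: 0.0287
```

Run:
```python
from h import *
ws=arm.camera("wrist"); np.savez("w5.npz",**ws)
s=arm.state(); print(s["ee_pos"],s["eef_rot"],s["joint_positions"],s["opening"],s["clock"])
print(proj(ws,[.5195,-.052,.071]))
try: print(forkhole(ws))
except Exception as e: print(e)
```

```text
[0.53717859 0.16294073 0.17147985] [ 0.0834283   0.98855687 -0.10158451  0.07399747] [-0.91868643  0.39365495  0.51459196  1.89764882  0.03948779  0.85645624
 -2.24224052] 0.028435280205753893 9.3333
[449.89495096 175.96278748]
{'centre': array([ 0.5187, -0.0519,  0.0728]), 'n': array([0.0987, 0.9951, 0.003 ]), 'npx': 168, 'mid_ex': array([ 0.5211, -0.0521,  0.0728]), 'wx': np.float64(0.0207), 'wz': np.float64(0.0193), 'midz': np.float64(0.07080027486802455)}
```

Run:
```python
from h import *
from scipy.spatial.transform import Rotation as Ro
w=dict(np.load("w5.npz")); P=cloud(w); q=[ 0.0834283,0.98855687,-0.10158451,0.07399747]
T=Ro.from_quat([q[1],q[2],q[3],q[0]]).as_matrix(); L=(P-np.array([.53717859,.16294073,.17147985]))@T
hsv=cv2.cvtColor(w["frame"],cv2.COLOR_BGR2HSV); red=((hsv[...,0]<8)|(hsv[...,0]>172))&(hsv[...,1]>150)&(hsv[...,2]>40)
m=red&(np.linalg.norm(L,axis=-1)<.07); h=L[m]; print(h.min(0),h.max(0))
t=h[(h[:,2]<np.percentile(h[:,2],70))]; print("top z med",np.median(t[:,2]),[ (k,np.median(h[np.abs(h[:,0]-k)<.003][:,2]).round(4)) for k in(-.01,-.005,0,.005,.01,.015,.02)])
v=slice(232,250)
print("shank y centre, z:",[(L[r,240:266][L[r,240:266,2]>-.02].mean(0).round(4)) for r in(305,315)])
```

```text
[-0.02045421 -0.01519103 -0.02069359] [ 0.02411431  0.01485019 -0.0011624 ]
top z med -0.018691538790860156 [(-0.01, np.float64(-0.0185)), (-0.005, np.float64(-0.0186)), (0, np.float64(-0.0186)), (0.005, np.float64(-0.0186)), (0.01, np.float64(-0.0186)), (0.015, np.float64(-0.0186)), (0.02, np.float64(-0.0183))]
shank y centre, z: [array([-0.0345,  0.0001, -0.0078]), array([-0.0462, -0.0001, -0.0018])]
```

```bash
cat >> h.py <<'E'
from scipy.spatial.transform import Rotation as Ro
HOLE=np.array([.5188,-.0518,.0717]); N=np.array([.0990,.9951,0]); AX=.008
def need(gap,dz=0,dl=0):
    s=arm.state(); q=s["eef_rot"]; cur=Ro.from_quat([q[1],q[2],q[3],q[0]])
    yaw=np.arctan2(N[1],N[0]); tgt=Ro.from_quat([np.cos(yaw/2),np.sin(yaw/2),0,0])
    g=HOLE+N*(.076+gap)+np.array([N[1]*dl,-N[0]*dl,dz-AX])
    print("clk",s["clock"],"shift cm",((g-s["ee_pos"])*100).round(2),"rot",(tgt*cur.inv()).as_rotvec().round(4),"F",s["ft_force"].round(1),"j",s["joint_positions"].round(2))
    d=s["ee_pos"]-HOLE; print("tip gap mm",((d@N-.076)*1e3).round(1),"lat mm",((d[0]*N[1]-d[1]*N[0])*1e3).round(1),"z mm",((d[2]+AX)*1e3).round(1))
E
python3 -c "
from h import *
need(.03)"
```

```text
clk 9.3333 shift cm [ -0.79 -10.93 -10.78] rot [0.0275 0.2504 1.6687] F [-0.1  0.1 -1.1] j [-0.92  0.39  0.51  1.9   0.04  0.86 -2.24]
tip gap mm 139.5 lat mm -3.0 z mm 107.8
```

>>> arm_command(
  moves=[2,0,0,0,0.002,0.018,0.119,2,0,0,0,0.002,0.018,0.119,2,0,0,0,0.002,0.018,0.119,2,0,0,0,0.002,0.018,0.119,2,0,0,0,0.002,0.018,0.119,2,0,0,0,0.002,0.018,0.119,2,0,0,0,0.002,0.018,0.119,2,0,0,0,0.002,0.018,0.119,2,0,0,0,0.002,0.018,0.119,2,0,0,0,0.002,0.018,0.119,2,0,0,0,0.002,0.018,0.119,2,0,0,0,0.002,0.018,0.119],
)

```text
clock: 10.33
ee_pos: [0.5364, 0.1621, 0.1746]
eef_rot: [0.003, 0.818, 0.575, 0.005]
ft_force: [-0.3, -1.0, -1.0]
opening: 0.0288
```

```bash
python3 -c "
from h import *
need(.04)"
```

```text
clk 10.3333 shift cm [ -0.62  -9.85 -11.09] rot [-0.0025  0.0126  0.2457] F [-0.3 -1.  -1. ] j [-0.45  0.38  0.08  1.82 -0.03  0.93 -0.7 ]
tip gap mm 138.6 lat mm -3.6 z mm 110.9
```

>>> arm_command(
  moves=[2,0,0,-3,0,0.006,0.12,2,0,-1,-3.5,0,0.006,0.12,2,0,-3,-2.5,0,0,0,2,-0.3,-3,-1.2,0,0,0,2,-0.3,-2,0,0,0,0,2,0,0,0,0,0,0,2,0,0,0,0,0,0],
)

```text
clock: 10.92
ee_pos: [0.533, 0.0691, 0.0711]
eef_rot: [-0.006, 0.75, 0.662, 0.005]
ft_force: [-0.5, 0.6, -0.3]
opening: 0.0286
```

```bash
python3 -c "
from h import *
need(.01)"
```

```text
clk 10.9167 shift cm [-0.57 -3.53 -0.74] rot [-0.0164 -0.0003  0.0248] F [-0.5  0.6 -0.3] j [-0.23  0.49  0.01  1.96 -0.04  0.69 -0.31]
tip gap mm 45.7 lat mm 2.1 z mm 7.4
```

>>> arm_command(
  moves=[2,-0.3,-1,-0.7,-0.016,0,0.025,2,-0.2,-1.3,0,0,0,0,2,-0.1,-1.2,0,0,0,0,2,0,0,0,0,0,0,2,0,0,0,0,0,0],
)

```text
clock: 11.33
ee_pos: [0.5279, 0.0327, 0.0648]
eef_rot: [0.0, 0.742, 0.67, 0.001]
ft_force: [-0.1, 0.9, -1.5]
opening: 0.0284
```

```bash
python3 -c "
from h import *
need(.003)
c=arm.camera('top'); f=c['frame'][150:235,260:360]; cv2.imwrite('pics/top6.png',cv2.convertScaleAbs(cv2.resize(f,(800,680),interpolation=cv2.INTER_CUBIC)[:600],alpha=1.8))
c=arm.camera('side'); np.savez('side6.npz',**c)
"
```

```text
clk 11.3333 shift cm [-0.13 -0.58 -0.11] rot [-0.0012  0.002   0.0027] F [-0.1  0.9 -1.5] j [-0.18  0.48  0.02  1.99 -0.02  0.67 -0.25]
tip gap mm 8.9 lat mm 0.7 z mm 1.1
```

>>> arm_command(
  moves=[2,-0.1,-0.3,-0.1,0,0,0,2,-0.04,-0.3,0,0,0,0,2,-0.03,-0.3,0,0,0,0,2,-0.03,-0.3,0,0,0,0],
)

```text
clock: 11.77
ee_pos: [0.5264, 0.0229, 0.0642]
eef_rot: [0.0, 0.741, 0.672, 0.002]
ft_force: [-0.5, 1.2, -2.4]
opening: 0.0285
```

```bash
python3 -c "
from h import *
need(-.006)"
```

```text
clk 11.7667 shift cm [-0.07 -0.5  -0.05] rot [-0.0025  0.0033 -0.0014] F [-0.5  1.2 -2.4] j [-0.16  0.48  0.02  1.99 -0.02  0.66 -0.22]
tip gap mm -1.0 lat mm 0.2 z mm 0.5
```

>>> arm_command(
  moves=[2,-0.04,-0.3,0,0,0,0,2,-0.03,-0.3,0,0,0,0],
)

```text
clock: 11.93
ee_pos: [0.5256, 0.0165, 0.0642]
eef_rot: [0.0, 0.741, 0.672, 0.002]
ft_force: [-0.1, 0.4, -1.5]
opening: 0.0291
```

```bash
python3 -c "
from h import *
need(-.009)"
```

```text
clk 11.9333 shift cm [-0.02 -0.16 -0.05] rot [-0.0026  0.0032 -0.0018] F [-0.1  0.4 -1.5] j [-0.15  0.48  0.02  2.   -0.02  0.66 -0.21]
tip gap mm -7.4 lat mm -0.0 z mm 0.5
```

>>> arm_command(
  moves=[2,-0.02,-0.25,0,0,0,0,2,-0.02,-0.2,0,0,0,0,2,0,0,0,0,0,0],
)

```text
clock: 12.18
ee_pos: [0.5254, 0.0132, 0.0644]
eef_rot: [-0.001, 0.74, 0.672, 0.003]
ft_force: [-0.2, 0.6, -1.4]
opening: 0.0285
```

```bash
python3 -c "
from h import *
need(-.011)"
```

```text
clk 12.1833 shift cm [-0.01 -0.04 -0.07] rot [-0.0053  0.0038 -0.0024] F [-0.2  0.6 -1.4] j [-0.14  0.48  0.02  2.   -0.02  0.66 -0.2 ]
tip gap mm -10.6 lat mm 0.1 z mm 0.7
```

>>> arm_command(
  moves=[2,-0.02,-0.2,0,0,0,0,2,-0.02,-0.2,0,0,0,0],
)

```text
clock: 12.35
ee_pos: [0.5252, 0.0129, 0.0646]
eef_rot: [-0.002, 0.74, 0.673, 0.005]
ft_force: [-0.9, 8.7, -0.1]
opening: 0.0289
```

```bash
python3 -c "
from h import *
need(-.011)"
```

```text
clk 12.35 shift cm [ 0.   -0.   -0.09] rot [-0.0094  0.0045 -0.005 ] F [-0.9  8.7 -0.1] j [-0.13  0.48  0.01  2.   -0.02  0.66 -0.19]
tip gap mm -11.0 lat mm -0.0 z mm 0.9
```

Tip gap -11 mm with 8.7 N: the pin is through the outer cheek and touching the plate. Only brass showed low in the hole earlier, so the plate hole is probably higher. I'll search upward with light pressure.

>>> arm_command(
  moves=[2,0,-0.1,0.2,-0.009,0.004,-0.005,2,0,-0.1,0.2,0,0,0,2,0,-0.1,0.2,0,0,0],
)

```text
clock: 12.6
ee_pos: [0.5245, 0.0127, 0.0696]
eef_rot: [-0.002, 0.74, 0.672, 0.001]
ft_force: [1.9, 5.0, -9.4]
opening: 0.0289
```

```bash
python3 -c "
from h import *
need(-.011)"
```

```text
clk 12.6 shift cm [ 0.07  0.01 -0.59] rot [-0.0035 -0.0011 -0.0029] F [ 1.9  5.  -9.4] j [-0.14  0.47  0.02  1.99 -0.02  0.68 -0.2 ]
tip gap mm -11.2 lat mm -0.7 z mm 5.9
```

>>> arm_command(
  moves=[2,0.06,-0.1,0.15,0,0,0,2,0,-0.1,0.15,0,0,0],
)

```text
clock: 12.77
ee_pos: [0.5244, 0.0127, 0.072]
eef_rot: [-0.003, 0.74, 0.673, 0.001]
ft_force: [2.8, 5.8, -9.3]
opening: 0.029
```

```bash
python3 -c "
from h import *
need(-.011)"
```

```text
clk 12.7667 shift cm [ 0.08  0.02 -0.83] rot [-0.006  -0.0024 -0.0048] F [ 2.8  5.8 -9.3] j [-0.13  0.47  0.02  1.99 -0.02  0.69 -0.2 ]
tip gap mm -11.3 lat mm -0.8 z mm 8.3
```

>>> arm_command(
  moves=[2,0.1,-0.1,0.15,-0.006,-0.002,-0.005,2,0.05,-0.1,0.15,0,0,0],
)

```text
clock: 12.93
ee_pos: [0.525, 0.0119, 0.0744]
eef_rot: [-0.001, 0.741, 0.671, -0.0]
ft_force: [1.8, 3.5, -7.6]
opening: 0.0292
```

```bash
python3 -c "
from h import *
need(-.011)"
```

```text
clk 12.9333 shift cm [ 0.02  0.1  -1.07] rot [-0.0016 -0.002  -0.0008] F [ 1.8  3.5 -7.6] j [-0.14  0.47  0.02  1.99 -0.02  0.69 -0.21]
tip gap mm -12.0 lat mm -0.1 z mm 10.7
```

>>> arm_command(
  moves=[2,-0.02,-0.2,0.05,0,0,0,2,-0.02,-0.2,0.05,0,0,0],
)

```text
clock: 13.1
ee_pos: [0.5248, 0.0115, 0.0754]
eef_rot: [-0.003, 0.74, 0.673, 0.001]
ft_force: [3.5, 8.6, -7.6]
opening: 0.0287
```

```bash
python3 -c "
from h import *
need(-.012)"
```

```text
clk 13.1 shift cm [ 0.04  0.04 -1.17] rot [-0.0059 -0.0017 -0.0039] F [ 3.5  8.6 -7.6] j [-0.13  0.46  0.02  1.99 -0.02  0.69 -0.2 ]
tip gap mm -12.4 lat mm -0.3 z mm 11.7
```

>>> arm_command(
  moves=[2,0.02,-0.15,0.12,-0.006,-0.002,-0.004,2,0.02,-0.15,0.12,0,0,0],
)

```text
clock: 13.27
ee_pos: [0.5249, 0.0107, 0.0775]
eef_rot: [-0.001, 0.741, 0.672, 0.001]
ft_force: [3.3, 7.2, -8.3]
opening: 0.0282
```

```bash
python3 -c "
from h import *
need(-.012)"
```

```text
clk 13.2667 shift cm [ 0.03  0.12 -1.38] rot [-0.0024 -0.0002 -0.0019] F [ 3.3  7.2 -8.3] j [-0.14  0.46  0.02  1.99 -0.02  0.7  -0.2 ]
tip gap mm -13.2 lat mm -0.2 z mm 13.8
```

>>> arm_command(
  moves=[2,0.03,-0.15,0.1,-0.002,0,-0.002,2,0.03,-0.2,0.05,0,0,0,2,0,-0.2,0,0,0,0],
)

```text
clock: 13.52
ee_pos: [0.5246, 0.0101, 0.0787]
eef_rot: [-0.003, 0.74, 0.673, 0.002]
ft_force: [1.0, 10.8, -5.7]
opening: 0.0286
```

```bash
python3 -c "
from h import *
need(-.012)"
```

```text
clk 13.5167 shift cm [ 0.05  0.18 -1.5 ] rot [-0.0062 -0.0015 -0.0039] F [ 1.  10.8 -5.7] j [-0.13  0.46  0.02  1.98 -0.02  0.7  -0.19]
tip gap mm -13.8 lat mm -0.3 z mm 15.0
```

```bash
cat >> h.py <<'E'
def grip():
    w=arm.camera("wrist"); s=arm.state(); q=s["eef_rot"]; T=Ro.from_quat([q[1],q[2],q[3],q[0]]).as_matrix(); L=(cloud(w)-s["ee_pos"])@T
    hsv=cv2.cvtColor(w["frame"],cv2.COLOR_BGR2HSV); red=((hsv[...,0]<8)|(hsv[...,0]>172))&(hsv[...,1]>150)&(hsv[...,2]>40)
    h=L[red&(np.linalg.norm(L,axis=-1)<.07)]; 
    print("x range",np.percentile(h[:,0],[1,99]).round(4),"y",np.percentile(h[:,1],[1,99]).round(4),"top z by x",[(k,np.median(h[(np.abs(h[:,0]-k)<.003)&(h[:,2]<-.015)][:,2]).round(4)) for k in(-.015,-.01,0,.01,.02)])
    t=h[h[:,2]<-.016]; print("top rect",cv2.minAreaRect(t[:,:2].astype(np.float32)))
E
python3 -c "
from h import *
grip()
c=arm.camera('top'); P=cloud(c); hsv=cv2.cvtColor(c['frame'],cv2.COLOR_BGR2HSV)
t=(hsv[...,2]<45)&(P[...,0]>.46)&(P[...,0]<.59)&(P[...,1]<-.125)&(P[...,1]>-.25)&(P[...,2]>.085)&(P[...,2]<.14)
q=P[t]
for k in range(4):
    m=q.mean(0); n=np.linalg.svd(q-m,full_matrices=0)[2][2]; n*=np.sign(n[2]); q=q[np.abs((q-m)@n)<.003]
print('tail',n,m,len(q),'theta',np.arctan(n[0]/n[2]))
"
```

```text
x range [-0.0164  0.0344] y [-0.0276  0.0137] top z by x [(-0.015, np.float64(-0.0167)), (-0.01, np.float64(-0.0172)), (0, np.float64(-0.0183)), (0.01, np.float64(-0.0194)), (0.02, np.float64(-0.0203))]
top rect ((0.004303736612200737, -0.00041815638542175293), (0.043064016848802567, 0.029686812311410904), 0.017641989514231682)
tail [ 0.01289407 -0.00133258  0.99991598] [ 0.52617332 -0.18636362  0.09797941] 1908 theta 0.0128944387121882
```

The tail is only at 0.013 rad. The wrist depth shows that lifting made the pin pitch nose-down by 0.1 rad and slip back about 2.5 mm. So I'll back out and lift the tail with the shank's root under the fork's end, where the lever is short. Then I'll search downward, which takes far less force.

>>> arm_command(
  moves=[2,0.05,0.5,0,0,0,0,2,0.1,1,0,0,0,0,2,0.2,1.5,0,-0.03,0.003,0,2,0.2,1.5,0,-0.07,0.007,0,2,0,0,0,0,0,0,2,0,0,0,0,0,0],
)

```text
clock: 14.12
ee_pos: [0.5318, 0.0554, 0.0802]
eef_rot: [0.035, 0.74, 0.671, -0.037]
ft_force: [-0.0, 0.0, -1.4]
opening: 0.0282
```

```bash
cat >> h.py <<'E'
def pinpose():
    "pin pose in world from wrist depth: top face plane of handle + rear/side extents"
    w=arm.camera("wrist"); s=arm.state(); q=s["eef_rot"]; T=Ro.from_quat([q[1],q[2],q[3],q[0]]).as_matrix(); L=(cloud(w)-s["ee_pos"])@T
    hsv=cv2.cvtColor(w["frame"],cv2.COLOR_BGR2HSV); red=((hsv[...,0]<8)|(hsv[...,0]>172))&(hsv[...,1]>150)&(hsv[...,2]>40)
    k=red&(np.abs(L[...,0])<.03)&(np.abs(L[...,1])<.017)&(L[...,2]<-.012)&(L[...,2]>-.028); h=L[k]
    a,b=np.polyfit(h[np.abs(h[:,0])<.012][:,0],h[np.abs(h[:,0])<.012][:,2],1); t=h[np.abs(h[:,2]-a*h[:,0]-b)<.001]
    x0,x1=np.percentile(t[:,0],[1,99]); pd=np.array([-1,0,-a]); pd/=np.linalg.norm(pd); up=np.array([pd[2],0,-pd[0]]); up*=-np.sign(up[2])
    front=np.array([x0-.0035,0,a*(x0-.0035)+b])-up*.010; tip=front+pd*.052
    print("red x",x0.round(4),x1.round(4),"slope",a.round(4)); pw=T@pd
    print("tip",(T@tip+s["ee_pos"]).round(4),"front",(T@front+s["ee_pos"]).round(4),"dir",pw.round(4),"pitch",np.arcsin(pw[2]).round(4),"hdg",np.degrees(np.arctan2(pw[1],pw[0])).round(2))
    X=T@tip+s["ee_pos"]-HOLE; print("tip rel hole: out %.1f lat %.1f z %.1f mm"%(X@N*1e3,(X[0]*N[1]-X[1]*N[0])*1e3,X[2]*1e3),"tcp",s["ee_pos"].round(4),"F",s["ft_force"].round(1),"clk",s["clock"])
E
python3 -c "
from h import *
pinpose()"
```

```text
red x -0.0183 0.0225 slope -0.0893
tip [ 0.5249 -0.015   0.0893] front [0.5299 0.0368 0.0887] dir [-0.0967 -0.9953  0.0106] pitch 0.0106 hdg -95.55
tip rel hole: out 37.2 lat 2.4 z 17.6 mm tcp [0.5319 0.0568 0.0802] F [ 0.2  2.  -0.8] clk 14.1667
```

>>> arm_command(
  moves=[2,-1.6,0.2,-1,0,0,0,2,-1.6,0.2,-1.7,0,0,0,2,0,0,-1.7,0,0,0,2,0,0,0,0,0,0,2,0,0,0,0,0,0],
)

```text
clock: 14.58
ee_pos: [0.501, 0.0586, 0.0373]
eef_rot: [0.035, 0.741, 0.67, -0.033]
ft_force: [0.1, -0.1, -1.6]
opening: 0.0286
```

```bash
python3 -c "
from h import *
pinpose()"
```

```text
red x -0.0169 0.024 slope -0.091
tip [ 0.494 -0.012  0.046] front [0.4993 0.0397 0.0457] dir [-0.1013 -0.9948  0.0057] pitch 0.0057 hdg -95.81
tip rel hole: out 37.1 lat -28.6 z -25.7 mm tcp [0.5012 0.0584 0.0374] F [ 0.2  0.1 -1.3] clk 14.6333
```

Move in 8.5 cm along -n under the fork's end.

>>> arm_command(
  moves=[2,-0.2,-2,0,0,0,0,2,-0.2,-2,0,0,0,0,2,-0.2,-2,0,0,0,0,2,-0.15,-1.5,0,0,0,0,2,-0.05,-0.6,0,0,0,0,2,0,0,0,0,0,0],
)

```text
clock: 15.13
ee_pos: [0.4944, -0.0254, 0.0416]
eef_rot: [0.034, 0.743, 0.668, -0.031]
ft_force: [-1.5, 1.2, -2.9]
opening: 0.0287
```

```bash
python3 -c "
from h import *
pinpose()"
```

```text
red x -0.0173 0.0234 slope -0.0983
tip [ 0.487  -0.0958  0.0495] front [ 0.4924 -0.0441  0.0497] dir [-0.1044 -0.9945 -0.0057] pitch -0.0057 hdg -95.99
tip rel hole: out -46.9 lat -27.3 z -22.2 mm tcp [ 0.4945 -0.025   0.0416] F [-2.6 -0.8 -1.4] clk 15.1833
```

>>> arm_command(
  moves=[2,0,0,0.3,0,0,0,2,0,0,0.3,0,0,0,2,0,0,0.3,0,0,0,2,0,0,0.3,0,0,0],
)

```text
clock: 15.52
ee_pos: [0.4939, -0.0239, 0.0542]
eef_rot: [0.034, 0.742, 0.669, -0.032]
ft_force: [-2.0, -2.5, -7.1]
opening: 0.0289
```

```bash
cat >> h.py <<'E'
def theta():
    c=arm.camera('top'); P=cloud(c); hsv=cv2.cvtColor(c['frame'],cv2.COLOR_BGR2HSV)
    t=(hsv[...,2]<45)&(P[...,0]>.46)&(P[...,0]<.59)&(P[...,1]<-.125)&(P[...,1]>-.25)&(P[...,2]>.08)&(P[...,2]<.14); q=P[t]
    for k in range(4):
        m=q.mean(0); n=np.linalg.svd(q-m,full_matrices=0)[2][2]; n*=np.sign(n[2]); q=q[np.abs((q-m)@n)<.003]
    th=np.arctan(n[0]/n[2]); print("theta %.4f hole z %.4f"%(th,.075+.11*np.sin(th)),len(q))
E
python3 -c "
from h import *
pinpose();theta()"
```

```text
red x -0.0171 0.0238 slope -0.0992
tip [ 0.4867 -0.0944  0.062 ] front [ 0.4921 -0.0427  0.0623] dir [-0.1034 -0.9946 -0.006 ] pitch -0.006 hdg -95.94
tip rel hole: out -45.6 lat -27.7 z -9.7 mm tcp [ 0.4941 -0.0238  0.0547] F [-2.9 -1.6 -4.9] clk 15.5667
theta 0.0754 hole z 0.0833 1943
```

>>> arm_command(
  moves=[2,0,0,0.25,0,0,0,2,0,0,0.25,0,0,0,2,0,0,0,0,0,0],
)

```text
clock: 15.87
ee_pos: [0.494, -0.0235, 0.0598]
eef_rot: [0.034, 0.742, 0.669, -0.032]
ft_force: [-2.7, -2.6, -5.1]
opening: 0.0287
```

```bash
python3 -c "
from h import *
pinpose();theta()"
```

```text
red x -0.017 0.0238 slope -0.1006
tip [ 0.4867 -0.0939  0.0675] front [ 0.4921 -0.0422  0.0679] dir [-0.1025 -0.9947 -0.0073] pitch -0.0073 hdg -95.88
tip rel hole: out -45.1 lat -27.8 z -4.2 mm tcp [ 0.494  -0.0235  0.0597] F [-1.6 -1.7 -4. ] clk 15.9167
theta 0.1125 hole z 0.0873 1948
```

>>> arm_command(
  moves=[2,0,0,0.25,0,0,0,2,0,0,0,0,0,0,2,0,0,-1,0,0,0,2,0,0,-0.7,0,0,0,2,0.2,2,0,0,0,0,2,0.25,2.5,0,0,0,0,2,0.25,2.5,0,0,0,0,2,0.1,1.5,0,0,0,0,2,0,0,0,0,0,0],
)

```text
clock: 16.72
ee_pos: [0.5075, 0.0667, 0.0467]
eef_rot: [0.036, 0.743, 0.668, -0.027]
ft_force: [0.4, -0.4, -0.4]
opening: 0.0287
```

```bash
python3 -c "
from h import *
pinpose();theta()"
```

```text
red x -0.0156 0.0253 slope -0.0946
tip [ 0.5001 -0.0037  0.0545] front [0.5055 0.048  0.0549] dir [-0.1052 -0.9944 -0.0062] pitch -0.0062 hdg -96.04
tip rel hole: out 46.0 lat -23.4 z -17.2 mm tcp [0.5075 0.0654 0.0468] F [ 0.5 -0.1 -0.5] clk 16.7667
theta 0.1316 hole z 0.0894 1952
```

>>> arm_command(
  moves=[2,1.2,-0.1,1.8,0,0,0,2,1.2,-0.1,1.8,-0.006,0,0.005,2,-0.1,-1.1,0,0,0,0,2,-0.1,-1.1,0,0,0,0,2,0,0,0,0,0,0,2,0,0,0,0,0,0],
)

```text
clock: 17.32
ee_pos: [0.5292, 0.0306, 0.0835]
eef_rot: [0.04, 0.744, 0.667, -0.03]
ft_force: [0.0, 0.7, -0.9]
opening: 0.0283
```

```bash
sed -i 's/^HOLE=np.array.*; N=/HOLE=np.array([.5197,-.0519,.091]); N=/' h.py; python3 -c "
from h import *
pinpose()"
```

```text
red x -0.0165 0.0243 slope -0.0943
tip [ 0.5212 -0.0396  0.0921] front [0.5268 0.0121 0.0918] dir [-0.1085 -0.9941  0.0049] pitch 0.0049 hdg -96.23
tip rel hole: out 12.4 lat 0.2 z 1.1 mm tcp [0.529  0.0302 0.0834] F [ 0.3 -1.6 -2.3] clk 17.3667
```

>>> arm_command(
  moves=[2,-0.03,-0.4,-0.15,0,0,0.009,2,-0.04,-0.4,0,0,0,0,2,-0.04,-0.4,0,0,0,0,2,-0.03,-0.3,0,0,0,0],
)

```text
clock: 17.7
ee_pos: [0.5259, 0.0155, 0.0802]
eef_rot: [0.039, 0.74, 0.671, -0.031]
ft_force: [1.1, -0.6, -1.1]
opening: 0.0286
```

```bash
python3 -c "
from h import *
pinpose()"
```

```text
red x -0.0163 0.0246 slope -0.0957
tip [ 0.5188 -0.055   0.0887] front [ 0.5239 -0.0032  0.0885] dir [-0.0974 -0.9952  0.0031] pitch 0.0031 hdg -95.59
tip rel hole: out -3.2 lat -0.5 z -2.3 mm tcp [0.5258 0.0148 0.0802] F [-0.2 -1.2 -0.7] clk 17.75
```

>>> arm_command(
  moves=[2,0,-0.3,0.05,0,0,0,2,-0.02,-0.3,0.05,0,0,0,2,-0.03,-0.2,0,0,0,0,2,0,0,0,0,0,0],
)

```text
clock: 18.08
ee_pos: [0.5255, 0.011, 0.0811]
eef_rot: [0.037, 0.739, 0.672, -0.029]
ft_force: [-0.3, -0.7, -1.1]
opening: 0.0289
```

```bash
python3 -c "
from h import *
pinpose(); theta()"
```

```text
red x -0.0169 0.024 slope -0.0952
tip [ 0.5187 -0.0596  0.0892] front [ 0.5235 -0.0079  0.0893] dir [-0.094  -0.9956 -0.0015] pitch -0.0015 hdg -95.39
tip rel hole: out -7.8 lat -0.3 z -1.8 mm tcp [0.5254 0.0108 0.0811] F [ 0.  -0.3 -0.9] clk 18.1333
theta 0.1200 hole z 0.0882 1987
```

>>> arm_command(
  moves=[2,-0.02,-0.3,0,0,0,0,2,-0.02,-0.2,0,0,0,0,2,-0.01,-0.1,-0.1,0,0,0,2,-0.01,-0.1,-0.1,0,0,0],
)

```text
clock: 18.52
ee_pos: [0.5255, 0.0105, 0.0795]
eef_rot: [0.035, 0.738, 0.674, -0.026]
ft_force: [-1.1, 5.4, 2.1]
opening: 0.0286
```

```bash
python3 -c "
from h import *
pinpose(); theta()"
```

```text
red x -0.017 0.0241 slope -0.0818
tip [ 0.5191 -0.0602  0.0881] front [ 0.5237 -0.0085  0.0879] dir [-0.0893 -0.996   0.0044] pitch 0.0044 hdg -95.13
tip rel hole: out -8.4 lat 0.2 z -2.9 mm tcp [0.5255 0.0105 0.0794] F [-1.4  6.5  2.4] clk 18.5667
theta 0.1109 hole z 0.0872 1947
```

>>> arm_command(
  moves=[2,-0.01,-0.1,-0.15,0,0,-0.01,2,-0.01,-0.1,-0.15,0,0,0,2,-0.01,-0.1,-0.1,0,0,0],
)

```text
clock: 18.87
ee_pos: [0.5263, 0.0098, 0.0762]
eef_rot: [0.035, 0.74, 0.671, -0.024]
ft_force: [-1.3, 1.7, -0.2]
opening: 0.0286
```

```bash
python3 -c "
from h import *
pinpose(); theta()"
```

```text
red x -0.0162 0.0245 slope -0.0945
tip [ 0.519  -0.0608  0.0837] front [ 0.5241 -0.0091  0.0843] dir [-0.0979 -0.9951 -0.01  ] pitch -0.01 hdg -95.62
tip rel hole: out -8.9 lat 0.2 z -7.3 mm tcp [0.5261 0.009  0.076 ] F [-1.2 -0.4 -1.8] clk 18.9167
theta 0.0695 hole z 0.0826 1912
```

>>> arm_command(
  moves=[2,-0.02,-0.2,0,-0.01,0,0,2,-0.02,-0.2,0,0,0,0],
)

```text
clock: 19.13
ee_pos: [0.5253, 0.0032, 0.0758]
eef_rot: [0.039, 0.741, 0.67, -0.029]
ft_force: [-0.2, -0.1, -1.4]
opening: 0.0285
```

```bash
python3 -c "
from h import *
pinpose(); theta()"
```

```text
red x -0.0161 0.0248 slope -0.0944
tip [ 0.5181 -0.0672  0.0842] front [ 0.5233 -0.0154  0.0841] dir [-0.1001 -0.995   0.0027] pitch 0.0027 hdg -95.74
tip rel hole: out -15.4 lat -0.1 z -6.8 mm tcp [0.5252 0.0024 0.0758] F [-0.6 -0.5 -0.7] clk 19.1833
theta 0.0691 hole z 0.0826 1957
```

It found the plate hole: 7 mm deeper with no force. Pushing on in.

>>> arm_command(
  moves=[2,-0.03,-0.3,0,0,0,0,2,-0.03,-0.3,0,0,0,0,2,-0.03,-0.3,0,0,0,0,2,-0.03,-0.3,0,0,0,0],
)

```text
clock: 19.57
ee_pos: [0.524, -0.0106, 0.0758]
eef_rot: [0.04, 0.741, 0.67, -0.029]
ft_force: [-0.2, 0.4, -2.1]
opening: 0.0287
```

```bash
python3 -c "
from h import *
pinpose(); theta()"
```

```text
red x -0.016 0.0247 slope -0.0949
tip [ 0.5167 -0.0809  0.0843] front [ 0.5219 -0.0292  0.0841] dir [-0.101  -0.9949  0.0026] pitch 0.0026 hdg -95.79
tip rel hole: out -29.1 lat -0.2 z -6.7 mm tcp [ 0.5239 -0.0114  0.0759] F [-0.8  0.2 -2.4] clk 19.6167
theta 0.0705 hole z 0.0827 1930
```

>>> arm_command(
  moves=[2,-0.04,-0.4,0,0,0,0,2,-0.04,-0.4,0,0,0,0,2,-0.04,-0.4,0,0,0,0,2,-0.03,-0.3,0,0,0,0],
)

```text
clock: 20.0
ee_pos: [0.5224, -0.0267, 0.0759]
eef_rot: [0.039, 0.741, 0.67, -0.029]
ft_force: [-0.9, -0.5, -1.6]
opening: 0.0281
```

```bash
python3 -c "
from h import *
pinpose()"
```

```text
red x -0.0162 0.0246 slope -0.0937
tip [ 0.515  -0.0971  0.0844] front [ 0.5203 -0.0454  0.0842] dir [-0.1009 -0.9949  0.0036] pitch 0.0036 hdg -95.79
tip rel hole: out -45.5 lat -0.2 z -6.6 mm tcp [ 0.5223 -0.0274  0.0759] F [ 0.3 -0.9 -1.3] clk 20.05
```

>>> arm_command(
  moves=[2,-0.02,-0.2,0,0,0,0,2,-0.02,-0.2,0,0,0,0,2,-0.02,-0.2,0,0,0,0,2,-0.02,-0.2,0,0,0,0],
)

```text
clock: 20.38
ee_pos: [0.5219, -0.0303, 0.0759]
eef_rot: [0.038, 0.74, 0.671, -0.027]
ft_force: [-0.2, 6.2, 0.1]
opening: 0.0284
```

```bash
python3 -c "
from h import *
pinpose()"
```

```text
red x -0.0169 0.0239 slope -0.0943
tip [ 0.5149 -0.1008  0.0839] front [ 0.5199 -0.049   0.0841] dir [-0.0971 -0.9953 -0.0035] pitch -0.0035 hdg -95.57
tip rel hole: out -49.1 lat 0.1 z -7.1 mm tcp [ 0.5219 -0.0304  0.0759] F [-0.7  7.2  0.6] clk 20.4333
```

>>> arm_command(
  moves=[2,-0.03,-0.3,0,0,0,0,2,0,-0.2,0,0,0,0,2,0,0,0,0,0,0,5,0,0,0,0,0,0,5,0,0,0,0,0,0,5,0,0,0,0,0,0,5,0,0,0,0,0,0],
)

```text
clock: 21.02
ee_pos: [0.5227, -0.0303, 0.0764]
eef_rot: [0.036, 0.739, 0.673, -0.024]
ft_force: [0.4, -0.2, 0.0]
opening: 0.0498
```

```bash
python3 -c "
from h import *
pinpose();theta()"
```

```text
red x -0.014 0.0264 slope 0.007
tip [ 0.5161 -0.0991  0.0857] front [ 0.521  -0.0475  0.0809] dir [-0.0937 -0.9913  0.0919] pitch 0.0921 hdg -95.4
tip rel hole: out -47.3 lat 1.1 z -5.3 mm tcp [ 0.5227 -0.0303  0.0764] F [ 1.5  0.3 -0.1] clk 21.0667
theta 0.0494 hole z 0.0804 1936
```

>>> arm_command(
  moves=[5,0,0.1,1,0,0,0,5,0,0.2,2,0,0,0,5,0,0.3,3,0,0,0,5,0,3,3,0.05,0,0,5,0,4,2,0.05,0,0,5,0,4,0,0,0,0,5,0,2,0,0,0,0,5,0,0,0,0,0,0],
)

```text
clock: 21.78
ee_pos: [0.521, 0.1077, 0.1971]
eef_rot: [-0.003, 0.741, 0.671, 0.012]
ft_force: [-1.0, 0.2, -0.1]
opening: 0.0497
```

```bash
python3 -c "
from h import *
s=arm.state(); print(s['ee_pos'],s['ft_force'],s['clock']); theta()
c=arm.camera('top'); P=cloud(c); hsv=cv2.cvtColor(c['frame'],cv2.COLOR_BGR2HSV)
red=((hsv[...,0]<8)|(hsv[...,0]>172))&(hsv[...,1]>150)&(hsv[...,2]>40)&(P[...,2]>.05)&(np.abs(P[...,0]-.52)<.06)&(np.abs(P[...,1]+.02)<.06)
q=P[red]; print(len(q))
N=np.array([.099,.995,0]); r=(q-[.5192,-.0519,.08]); a=r@N; print('out range',a.min(),a.max(),'lat',(r[:,0]*N[1]-r[:,1]*N[0]).min(),(r[:,0]*N[1]-r[:,1]*N[0]).max(),'z slope',np.polyfit(a,q[:,2],1))
f=c['frame'][150:235,250:360]; a=cv2.convertScaleAbs(cv2.resize(f,(770,595),interpolation=cv2.INTER_CUBIC),alpha=1.8); cv2.imwrite('pics/top9.png',a)
"
```

```text
[0.52095363 0.10768951 0.19709341] [-0.96687951  0.21640256 -0.13288067] 21.7833
theta 0.0470 hole z 0.0802 1946
151
out range 0.007006988517890757 0.04873018255889072 lat -0.014739179761315382 0.013036339769427549 z slope [-0.09995624  0.08824323]
```

View pics/top9.png

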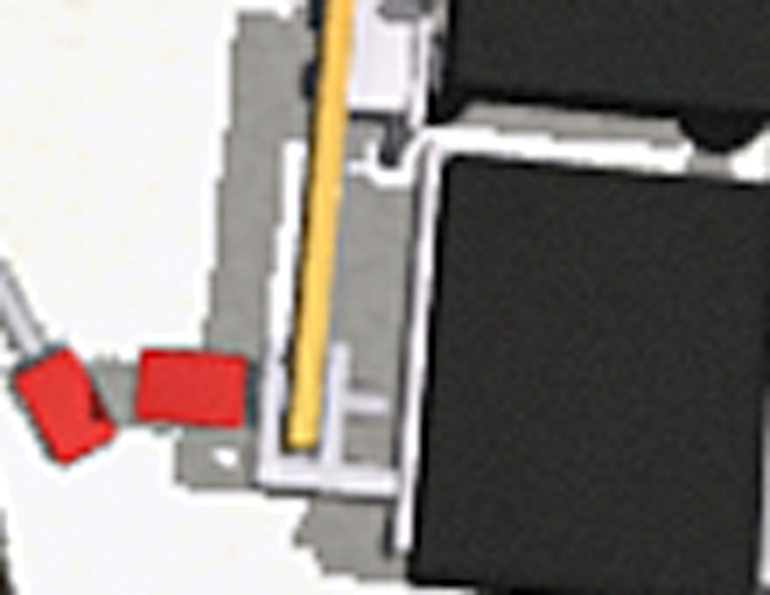

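The pin is through: its shank shows beyond the inner cheek at (350–385,402), and the handle is close to the fork at (245–260,390). On release it sagged about 0.1 rad and may have backed out 1–2 mm. I'll push the handle's rear with closed fingers to seat it.

>>> arm_command(
  moves=[0,0.3,-1,-3,0,0,0,0,0.3,-1,-3.5,0,0,0,0,0,-1,-3.3,0,0,0,0,0,-1,-2.4,0,0,0,0,0,-1,-0.5,0,0,0,0,0,0,0,0,0,0,0,0,0,0,0,0,0],
)

```text
clock: 22.47
ee_pos: [0.5271, 0.0416, 0.0679]
eef_rot: [0.001, 0.745, 0.667, 0.01]
ft_force: [-0.8, 0.0, -0.1]
opening: -0.0001
```

>>> arm_command(
  moves=[0,-0.1,-1,0,0,0,0,0,-0.1,-1,0,0,0,0,0,-0.02,-0.3,0,0,0,0,0,-0.02,-0.3,0,0,0,0],
)

```text
clock: 22.8
ee_pos: [0.5274, 0.0139, 0.0726]
eef_rot: [0.003, 0.745, 0.667, 0.013]
ft_force: [-0.0, 0.6, 0.4]
opening: -0.0001
```

>>> arm_command(
  moves=[0,-0.02,-0.3,0,0,0,0,0,-0.02,-0.2,0,0,0,0],
)

```text
clock: 22.97
ee_pos: [0.5279, 0.0083, 0.0741]
eef_rot: [0.003, 0.745, 0.667, 0.014]
ft_force: [0.8, 1.7, -0.3]
opening: 0.0003
```

>>> arm_command(
  moves=[0,-0.02,-0.2,-0.2,0,0,0,0,-0.02,-0.2,-0.1,0,0,0],
)

```text
clock: 23.13
ee_pos: [0.5292, 0.0079, 0.0726]
eef_rot: [0.003, 0.744, 0.668, 0.017]
ft_force: [-0.9, 7.0, 4.6]
opening: -0.0001
```

>>> arm_command(
  moves=[0,-0.02,-0.25,-0.1,0,0,0,0,-0.02,-0.25,-0.1,0,0,0],
)

```text
clock: 23.3
ee_pos: [0.5301, 0.0079, 0.0717]
eef_rot: [0.002, 0.742, 0.67, 0.02]
ft_force: [-0.7, 7.9, 4.4]
opening: -0.0
```

>>> arm_command(
  moves=[0,0.05,0.5,0,0,0,0,0,0.2,2,0,0,0,0,0,0.2,2,2,0,0,0,0,0,3,3,0,0,0,0,0,2,3,0,0,0,0,0,1,2,0,0,0,0,0,0,0,0,0,0,0,0,0,0,0,0],
)

```text
schema error: expected a multiple of 7 numbers
```

```bash
python3 -c "
from h import *
s=arm.state(); print(s['ee_pos'],s['ft_force'],s['qvel'].round(3),s['clock']); theta()
c=arm.camera('top'); P=cloud(c); hsv=cv2.cvtColor(c['frame'],cv2.COLOR_BGR2HSV)
red=((hsv[...,0]<8)|(hsv[...,0]>172))&(hsv[...,1]>150)&(hsv[...,2]>40)&(P[...,2]>.05)&(np.abs(P[...,0]-.52)<.06)&(np.abs(P[...,1]+.02)<.06)
q=P[red]; N=np.array([.099,.995,0]); r=(q-[.5192,-.0519,.08]); a=r@N; print(len(q),'out range',a.min(),a.max(),'z slope',np.polyfit(a,q[:,2],1))
f=c['frame'][150:235,250:360]; cv2.imwrite('pics/top10.png',cv2.convertScaleAbs(cv2.resize(f,(770,595),interpolation=cv2.INTER_CUBIC),alpha=1.8))
"
```

```text
[0.53006098 0.00785047 0.07171694] [-0.68904063  7.85523096  4.37570582] [ 0.045  0.007 -0.033  0.004 -0.025 -0.03   0.066] 23.3
theta 0.0462 hole z 0.0801 1941Traceback (most recent call last):
  File "<string>", line 6, in <module>
    q=P[red]; N=np.array([.099,.995,0]); r=(q-[.5192,-.0519,.08]); a=r@N; print(len(q),'out range',a.min(),a.max(),'z slope',np.polyfit(a,q[:,2],1))
                                                                                                   ~~~~~^^
    return umr_minimum(a, axis, None, out, keepdims, initial, where)
ValueError: zero-size array to reduction operation minimum which has no identity
```

The row list was malformed, so nothing moved. I'll retreat again.

>>> arm_command(
  moves=[0,0.05,0.5,0,0,0,0,0,0.2,2,0,0,0,0,0,0.2,2,2,0,0,0,0,0,2.5,3,0,0,0,0,0,2.5,3,0,0,0,0,0,1,2,0,0,0,0,0,0,0,0,0,0,0,0,0,0,0,0,0],
)

```text
clock: 24.07
ee_pos: [0.5322, 0.12, 0.1748]
eef_rot: [0.001, 0.741, 0.671, 0.018]
ft_force: [0.3, 0.3, 0.2]
opening: -0.0002
```

```bash
python3 -c "
from h import *
s=arm.state(); print(s['ee_pos'],s['ft_force'],s['qvel'].round(3),s['clock']); theta()
c=arm.camera('top'); P=cloud(c); hsv=cv2.cvtColor(c['frame'],cv2.COLOR_BGR2HSV)
red=((hsv[...,0]<8)|(hsv[...,0]>172))&(hsv[...,1]>150)&(hsv[...,2]>40)&(P[...,2]>.05)&(np.abs(P[...,0]-.52)<.06)&(np.abs(P[...,1]+.02)<.06)
q=P[red]; N=np.array([.099,.995,0]); r=(q-[.5192,-.0519,.08]); a=r@N; print(len(q),'out range',a.min(),a.max(),'z slope',np.polyfit(a,q[:,2],1))
f=c['frame'][150:235,250:360]; cv2.imwrite('pics/top10.png',cv2.convertScaleAbs(cv2.resize(f,(770,595),interpolation=cv2.INTER_CUBIC),alpha=1.8))
"
```

```text
[0.53217112 0.11996769 0.17477871] [0.31497385 0.34776724 0.18490976] [-0.027 -0.024 -0.007 -0.033  0.     0.02  -0.012] 24.0667
theta 0.0445 hole z 0.0799 1940
150 out range 0.006330059932285196 0.047899814213241604 z slope [-0.10849104  0.08868102]
```

View pics/top10.png

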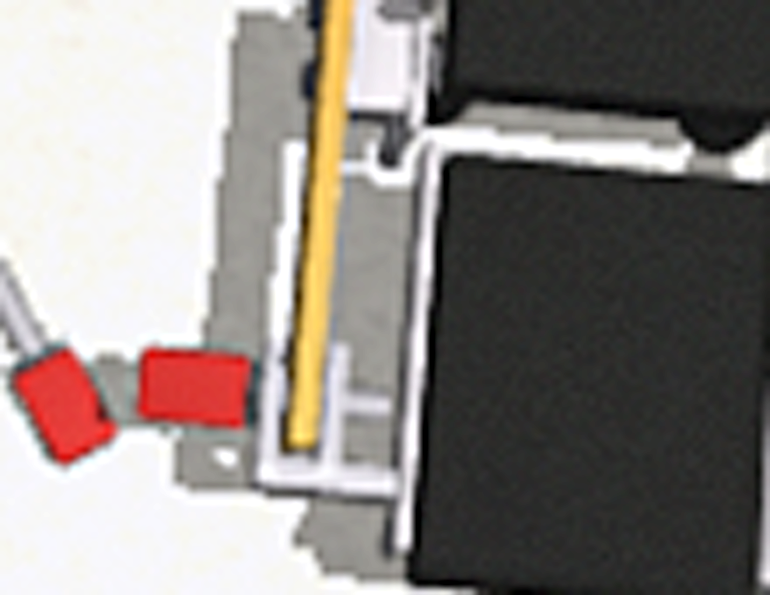

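The pin moved in slightly. The handle now abuts the fork at (255,390), and its rear is about 48 mm from the fork face, so the pin is home. I'm handing in.

```bash
python3 -c "
from h import *
print(arm.hand_in(), arm.state()['clock'])"
```

```text
the job is handed in; nothing more can be done
the job is handed in; nothing more can be done
```

The tail is down and locked with the slim red pin, and the job was handed in at about 24 s of the 72 s allowed. No verdict was reported.

**What I did**
- I pressed the tail down to about -0.05 rad, took the leftmost of the three red-handled pins, and put it through the fork's outer cheek against the catch plate.
- **First search failed:** searching upward, the pin pitched nose-down about 0.1 rad and slipped about 2.5 mm in the jaws. The tail only rose to about 0.01 rad.
- **What worked:** I backed out and lifted the tail to 0.13 rad with the shank under the end of the fork. Searching downward, the pin found the hole at about 0.07 rad, and I pushed it in until it met resistance of 6 to 7 N.
- On release it sagged and backed out slightly, so I pushed the handle's rear with closed fingers until it stopped at about 8 N, then moved clear.

**Last checks**

| Check | Measured | Limit |
|---|---|---|
| Tail angle | about 0.045 rad | below 0.14 |
| Handle rear from the fork face (48 mm handle) | about 48 mm, so the pin is home to within 1–2 mm | handle within 4 mm of the fork |
| Pin tilt, handle down | about 0.11 rad | below 0.2 |

- The gripper was well clear and the wrist force near zero.
- **Disagreement:** a rough pixel estimate before the final push put the tip only about 47 ± 2 mm in, against the required 48 mm. The firm stop and the handle position point to fully home.
- I did not measure the bystanders at the end. The arm met no unexpected contact, and the neighbouring red pin looked unmoved in the final top views.

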